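# Find the heavy side of a hammer flywheel by feel and hold it down

### The arm

A 7-joint arm with a two-finger parallel gripper is mounted at the origin on the work surface. World frame = base frame: x ahead of the robot, y to its left, z up, the work surface at z = 0. Lengths are in mm, angles in rad, forces in N, time in s.
With the tool pointing down it reaches from about 400 to 875 mm from the base axis. Payload 4.4 kg.
Tool frame: the origin (TCP) lies at the very end of the fingers, on their centre line; the grasp point (between the pads) lies 19 mm behind it; y points along the fingers, x is the direction in which the jaws open and shut, and the axes are right-handed (so a half turn about y gives the same grasp; the last joint's range is limited). The gripper opens to 85 mm and grips with 20 to 120 N. Pads are 22 mm wide; open, the fingers measure 114 mm over their backs; the gripper's body (76 mm by 85 mm) begins 54 mm behind the grasp point. The pads swing forward as they close: fully open they stand 13 mm farther back than shut.
Start: joints at [-1.234, 0.628, 0.038, 1.517, -0.027, 0.996, -0.02], TCP at [254.775, 598.003, 231.313] pointing down, gripper open.
Joint ranges: [-3.06, 3.06], [-0.37, 2.12], [-1.25, 1.32], [0.18, 2.47], [-1.1, 4.24], [0.23, 1.98], [-2.94, 2.94]. Speed limits (rad/s): [2.57, 2.57, 3.14, 3.14, 3.14, 3.14, 3.14].

### API

Orientations are given as [roll, pitch, yaw] about the fixed x, y, z axes, in that order (R = Rz(yaw) Ry(pitch) Rx(roll)).
In Python, from cell import ctrl, get_image, nets gives the robot as it stands. The module is installed in compiled form; this text tells all that it offers.
- The arm moves only by the tool step_arm, never from a script. Its argument "moves" is text: rows parted by semicolons, each of 7 numbers parted by spaces: the shift along the tool's x, y, z normalised to -1 to 1, where 1 is 0.05 m, then the turn, a rotation vector about the tool's x, y, z normalised to -1 to 1, where 1 is 0.12 rad, then the opening, from 0 (shut) to 1 (fully open). A call has 1 to 20 rows; each row shifts and turns the commanded pose from where the row before left it, along the tool's axes as they then stand; what a row does not reach is not made up. A row lasts 1/10 s, in which the tool goes at most 50 mm and 8.59 degrees, less where a joint would pass 70% of its speed; a pose out of reach is approached as far as the arm can. A call with a number of a shift or a turn outside -1 to 1 is refused whole. A call with a gripper value outside its range is refused whole. The fingers move at their own pace and stop on an object; the grip force is fixed at half the most. Time passes only in rows, so rows that do not move let the fingers close. It gives the time, the measured TCP pose, the force and the opening at its end, in the units of the state.
- ctrl.read_state(): the state, without advancing time (a new reading comes with each control period).
- get_image(name): name is "scene" or "side" or "wrist"; returns a dict with "color" (420x560x3 uint8, blue, green, red), "vertical_fov" (degrees; the focal length in pixels is half the picture's height over the tangent of half this angle, whatever the lens; pixels are square), "cx", "cy" (the principal point, pixels), "k1" (the pictures are not rectified: a ray, as slopes to the right and down, at radius r is drawn at 1 + k1 r^2 times it, then the intrinsics apply), "R" (3x3) and "t" (3): a world point X has camera coordinates R X + t; the wrist camera has in their place "T_tool_cam" (4x4, takes a point from camera to tool coordinates, whose origin is the TCP and whose axes are the tool frame's). Camera axes: x right, y down, z forward; pixel columns grow to the right and rows downward; lengths in mm; the calibration is good to about 2 mm. A picture is of the moment at which its call begins: read the wrist's pose just before it. There is no depth.
- ctrl.finish_job(): hands the job in, once; it reports no verdict.
Trained networks look in a picture, given as the dict that the camera call returned (one of the last four; its "shot" number tells which), for a name from the list of things; names that differ only in an ending like _2 or _b are one class to them, and where a whole thing is asked for, a point or a joint stands for the part that bears it (a point fixed in the world has none). Each returns a list of dicts, best first, with "conf" (0 to 1); they miss things now and then, are a little off and sometimes report something else, mostly with a low value. They report only what shows in the picture. A call takes as long as a camera call.
- nets.find_in(picture, target): "position" ([x, y, z] in mm, in world coordinates, good to about 4 mm: the middle of the surface that is visible of it).
- nets.cut_out(picture, target): "pixels" (420x560 bool, what is visible of it).
- nets.place_of(picture, target): "position" ([x, y, z] in mm, in world coordinates, good to about 4 mm: a listed point, or the origin of a listed thing).
The state is a dict: "clock": time; "qpos": joint angles; "qd": joint speeds; "tau": joint torques, N m; "eef_pos": TCP position; "tool_rot": TCP orientation; "force": force on the tool from outside, world axes, zero at the start; "torque": the same for the moment, N m; "width": finger opening in mm.
Only numpy, scipy, OpenCV 4.12 (cv2) and the standard library are available. Lean on these libraries where they do the work, as an engineer would, in place of code of your own. Each camera call takes 0.05 s, during which the arm holds its last target.

### The job

The power hammer's flywheel on its bench frame is heavier on one side, but nothing shows which, and the packed bearing seals drag enough that it stays wherever it is left. Turn it by hand to feel which side is heavy, then bring that side straight down and finish gripping the wheel, holding it still there so that I can chalk its top for the balance weight. Leave the tools and parts on the bench as they lie.

Things in the scene. Friction and masses are not known exactly. Their poses are not given: they have to be found in the camera images.
- wheel_centre (a point): Centre of the upright flywheel, on its axle, 170 mm above the bench. Frame fixed to the bench frame (does not turn with the wheel): x along the level axle, z up, y level in the wheel's plane. Dark cast-steel wheel, 200 mm in diameter, with six equal spokes (20 mm wide, 15 mm thick, 60 degrees apart) and a hub 52 mm across, on a 25 mm shaft; it turns without end.
- rim_top (a point): Fixed point where the top of the rim passes: 100 mm straight above the axle, middle of the rim's thickness; axes as wheel_centre. The rim is 32 mm thick along the axle and 26 mm deep radially (radius 74 to 100 mm), its two sides flat and parallel: pinch it across the 32 mm. Seal drag alone needs about 5.7 N at the rim to turn it either way; let go, it stays.
- bearing (a point): Top of one bearing housing, 31 mm above the axle, 100 mm from the wheel's middle along the axle; its twin stands on the other side. Each is 34 mm long along the axle, on a post 130 mm wide at the cap plate (134 mm above the bench). The frame is bolted down on a base plate 310 (along the axle) by 240 by 12 mm.
- flywheel (a joint): Wheel angle, rad, right-handed about x of wheel_centre (growing: rim top moves to -y); 0: a spoke points up. Tells nothing of the heavy side: that lies in the rim, differs each time, cannot be seen. Seals drag 0.50 N m; the heavy side adds (rising) or takes off (sinking) up to 0.38-0.48 N m (4.4-5.5 N at the rim): most level with the axle, none straight below or above it; a hand holding it still feels that too.
- spanner: Bystander: open-ended spanner, 150 mm, lying on the frame's base plate (12 mm above the bench).
- soapstone: Bystander: pale marking stick, 100 by 14 by 14 mm, lying on the base plate on the wheel's other side.
- hammer: Bystander: hand hammer, 300 mm, lying on the bench to the left.
- brush: Bystander: brush, 220 mm, lying on the bench to the right.
- grease_tin: Bystander: grease tin, 72 mm across, 85 mm high, on the bench to the right.
- pulley: Bystander: aluminium belt pulley, 90 mm across, 40 mm high, on the bench to the left.
- balance_weight: Bystander: small steel clamp-on balance weight, 50 by 34 by 36 mm, on the bench beyond the frame.
- punch: Bystander: steel punch, 130 mm long, 14 mm thick, on the bench to the right.

How it is judged (in metres and radians):
At the end, for the whole second after the job is handed in: The flywheel's heavy side points straight down within 0.3 rad (17 degrees), the wheel stands still (under 0.05 rad/s) and the fingers hold it with more than 4 N (angle between dense_spot_c0's own z axis and vertical below 0.3 rad and velocity of joint flywheel between -0.05 and 0.05 rad/s and contact force between the fingers and flywheel above 4 N); the arm keeps its last pose, push and grip.
It fails at once if a bystander on the bench or base plate is shifted by more than 30 mm (distance of any of spanner, soapstone, hammer, brush, grease_tin, pulley, balance_weight, punch from where it was at the start of the episode above 0.03 m).
It also fails if it takes over 72 s, if anything falls off the work surface, if the arm or the gripper's body presses on something with over 40 N, if the wrist force passes 120 N, or if a joint passes its speed limit or range.

## Working session

There is one attempt and no reset: what is moved stays moved. The work goes in short steps, Python scripts to look and compute and a tool call to move; the robot and the scene stay as the last step left them, time stands still between calls to the robot, and variables do not carry over. Pictures are saved under pics/ and viewed, and the job is handed in when it is done.

Besides the shell and the picture viewer there is one more tool, called after "Call:" by a JSON object that holds its "name" and its "arguments". step_arm: Moves the arm, as the interface text tells. Scaled input: -1 to 1 covers 0.05 m each way for a shift and 0.12 rad each way for a turn. Its arguments: {"type":"object","properties":{"moves":{"type":"string"}},"required":["moves"]}

```bash
mkdir -p pics; cat > h.py <<'E'
from cell import ctrl,get_image,nets
import numpy as np,cv2
from scipy.spatial.transform import Rotation as Ro
np.set_printoptions(precision=3,suppress=True)
def R(s): return Ro.from_euler('xyz',s['tool_rot']).as_matrix()
E
python3 - <<'E'
from h import *
s=ctrl.read_state(); print(s); print(R(s))
for n in ['scene','side']:
    p=get_image(n); cv2.imwrite(f'pics/{n}0.png',p['color'])
    print(n,{k:v for k,v in p.items() if k!='color'})
    for t in ['wheel_centre','rim_top','bearing']:
        print(t,[(np.array(d['position']),round(d['conf'],2)) for d in nets.place_of(p,t)][:3])
E
```

```text
{'clock': 0.0, 'qpos': array([-1.234,  0.629,  0.038,  1.518, -0.027,  0.996, -0.02 ]), 'qd': array([-0.001,  0.001,  0.001, -0.001, -0.001, -0.001,  0.001]), 'tau': array([ -0.   , -56.34 ,   1.227, -19.344,   0.011,   0.011,   0.   ]), 'eef_pos': array([254.483, 597.404, 230.382]), 'tool_rot': array([-1.571,  0.002,  1.168]), 'force': array([-0.311, -1.161,  0.367]), 'torque': array([ 0.023, -0.087, -0.033]), 'width': 85.6715374781145}
[[ 0.392 -0.001 -0.92 ]
 [ 0.92  -0.002  0.392]
 [-0.002 -1.     0.   ]]
scene {'vertical_fov': 45.127201622284765, 'cx': 280.0898775841041, 'cy': 208.5126889242833, 'k1': 0.05606751298721601, 'R': array([[ 0.679,  0.734, -0.008],
       [ 0.617, -0.576, -0.536],
       [-0.398,  0.359, -0.844]]), 't': array([-374.109, -252.119, 1689.52 ]), 'shot': 1}
wheel_centre [(array([544.1, -66.3, 170. ]), 0.78)]
rim_top [(array([532.5, -72.4, 267.2]), 0.64)]
bearing [(array([440.5, -84.6, 202. ]), 0.68)]
side {'vertical_fov': 42.34354718157124, 'cx': 282.4690183815138, 'cy': 202.804616512353, 'k1': -0.139924676207672, 'R': array([[ 0.998, -0.07 , -0.002],
       [-0.045, -0.618, -0.785],
       [ 0.053,  0.783, -0.62 ]]), 't': array([-555.638,  173.472, 1673.696]), 'shot': 2}
wheel_centre [(array([540. , -63.6, 168.5]), 0.61), (array([ 551.4, -156.7,    9.5]), 0.4)]
rim_top [(array([537.8, -63.9, 272. ]), 0.62)]
bearing [(array([439.4, -80. , 200.3]), 0.59)]
```

View pics/scene0.png

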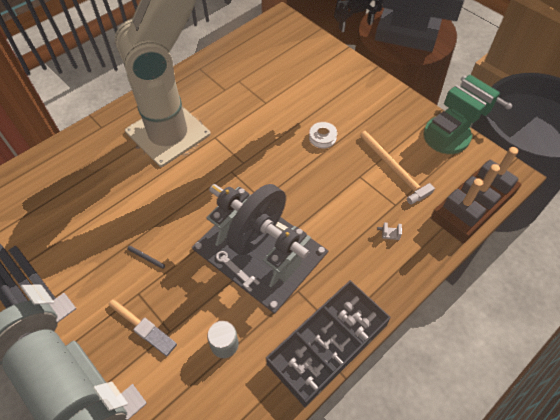

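View pics/side0.png

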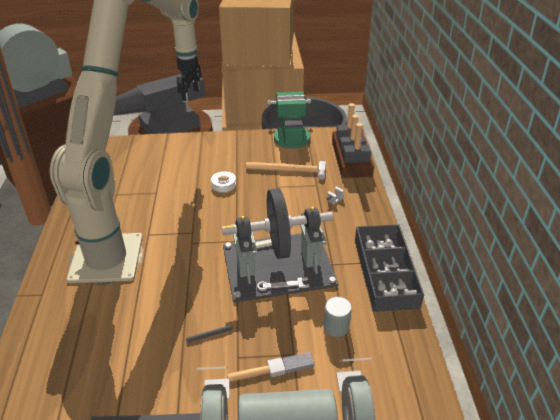

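```bash
cat > fit.py <<'E'
from h import *
from scipy.optimize import minimize
def proj(p,X,Rm=None,t=None):
    Rm=p['R'] if Rm is None else Rm; t=p['t'] if t is None else t
    c=X@np.array(Rm).T+t; s=c[:,:2]/c[:,2:]; r2=(s**2).sum(1,keepdims=True)
    f=210/np.tan(np.radians(p['vertical_fov']/2))
    return s*(1+p['k1']*r2)*f+[p['cx'],p['cy']]
def cyl(x,y,z,yaw,r=100,h=16,n=120):
    a=np.linspace(0,2*np.pi,n); ax=np.array([np.cos(yaw),np.sin(yaw),0]); e=np.array([-np.sin(yaw),np.cos(yaw),0])
    c=np.cos(a)[:,None]*e*r+np.sin(a)[:,None]*np.array([0,0,r])
    return np.vstack([c+h*ax,c-h*ax])+[x,y,z]
def hullmask(p,v,**k):
    m=np.zeros((420*4,560*4),np.uint8); q=proj(p,cyl(v[0],v[1],170,v[2]),**k)
    h=cv2.convexHull(((q+.5)*4-.5).round().astype(np.int32)); cv2.fillConvexPoly(m,h,1); return m>0
E
python3 - <<'E'
from fit import *
P=[]
for n in ['scene','side']:
    p=get_image(n); d=nets.cut_out(p,'flywheel'); print(n,[(x['conf'],x['pixels'].sum()) for x in d][:3])
    m=d[0]['pixels'].astype(np.uint8); P.append((p,m))
    for t in ['wheel_centre','bearing']:
        print(t,[(np.array(d['position']),round(d['conf'],2)) for d in nets.place_of(p,t)][:3])
v0=np.array([542,-65,.17])
for (p,m),n in zip(P,['scene','side']):
    im=p['color'].copy(); cs,_=cv2.findContours(m,0,1); cv2.drawContours(im,cs,-1,(0,0,255),1)
    q=proj(p,cyl(*v0[:2],170,v0[2])).round().astype(np.int32); cv2.polylines(im,[cv2.convexHull(q)],True,(0,255,0),1)
    x,y=q.mean(0).astype(int); cv2.imwrite(f'pics/ov_{n}.png',cv2.resize(im[y-80:y+80,x-100:x+100],None,fx=4,fy=4))
    np.save(f'm_{n}.npy',m)
E
```

```text
scene [(0.97, np.int64(3009))]
wheel_centre [(array([541.1, -67.8, 169.1]), 0.83)]
bearing [(array([439.6, -82.1, 200.2]), 0.8)]
side [(0.79, np.int64(1862)), (0.66, np.int64(7837))]
wheel_centre [(array([539.8, -65.5, 163.9]), 0.78), (array([758.2, 247.1,  -0.5]), 0.51)]
bearing [(array([439.8, -79.1, 201.9]), 0.82)]
```

View pics/ov_scene.png

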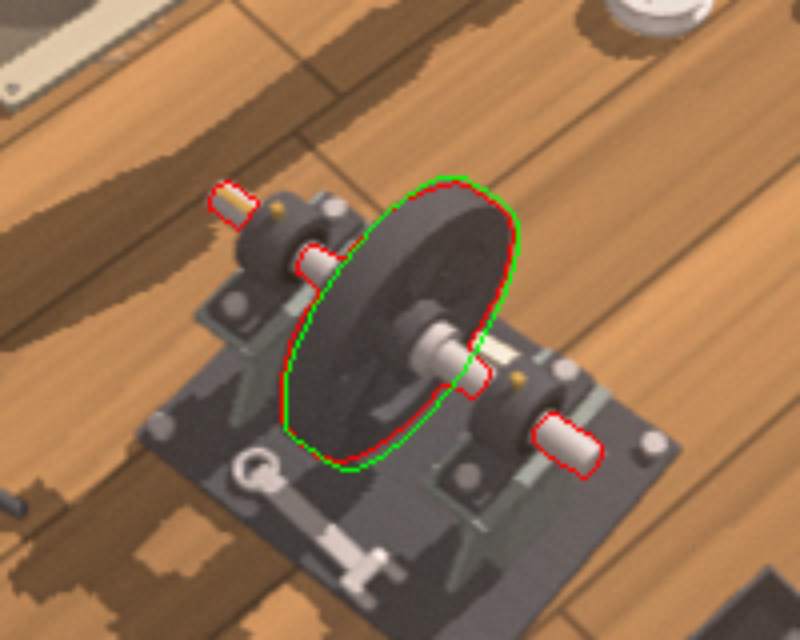

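View pics/ov_side.png

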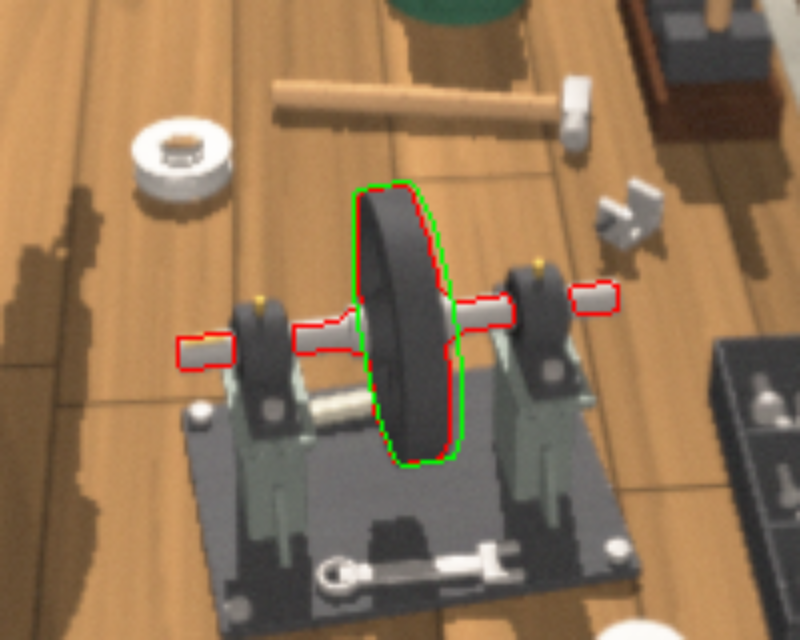

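```bash
python3 - <<'E'
from fit import *
P=[]
for n in ['scene','side']:
    p=get_image(n); m=np.load(f'm_{n}.npy'); 
    m4=cv2.resize(m*255,(2240,1680),interpolation=cv2.INTER_LINEAR)>127
    # ignore zone: shaft
    yaw=.17; ax=np.array([np.cos(yaw),np.sin(yaw),0]); 
    q=proj(p,np.array([542,-65,170])+np.linspace(-200,200,9)[:,None]*ax)
    ig=np.zeros(m4.shape,np.uint8); cv2.polylines(ig,[(q*4).round().astype(np.int32)],False,1,72 if n=='scene' else 60)
    P.append((p,m4,ig==0))
def cost(v,per=False):
    c=[(((hullmask(p,v)^m)&g).sum()/16) for p,m,g in P]
    return c if per else sum(c)
for v0 in ([542,-65,.17],[539,-66,.15]):
    r=minimize(cost,v0,method='Nelder-Mead',options=dict(initial_simplex=np.array(v0)+np.array([[0,0,0],[4,0,0],[0,4,0],[0,0,.05]])))
    print(r.x,r.fun,cost(r.x,True),cost(v0,True))
E
```

```text
[539.229 -67.394   0.126] 147.0625 [np.float64(102.3125), np.float64(44.75)] [np.float64(194.0625), np.float64(166.625)]
[539.159 -67.159   0.126] 147.3125 [np.float64(102.0625), np.float64(45.25)] [np.float64(101.0), np.float64(83.1875)]
```

Call:
{"name": "step_arm", "arguments": {"moves": "0 -1 0 0 0 0 1;0 -1 0 0 0 0 1;-0.55 0 -0.6 0 0 0 1;-0.55 0 -0.6 0 0 0 1;-0.55 0 -0.6 0 0 0 1;-0.55 0 -0.6 0 0 0 1;-0.55 0 -0.6 0 0 0 1;-0.55 0 -0.6 0 0 0 1;-0.55 0 -0.6 0 0 0 1;-0.55 0 -0.6 0 0 0 1;-0.55 0 -0.6 0 0 0 1;-0.55 0 -0.6 0 0 0 1;-0.55 0 -0.6 0 0 0 1;-0.55 0 -0.6 0 0 0 1;-0.55 0 -0.6 0 0 0 1;-0.55 0 -0.6 0 0 0 1;-0.55 0 -0.6 0 0 0 1;-0.55 0 -0.6 0 0 0 1"}}

```text
clock: 2.7
eef_pos: [524.4, 3.5, 331.6]
tool_rot: [-1.571, -0.0, 1.168]
force: [0.7, 1.2, 1.3]
width: 85.4
```

Call:
{"name": "step_arm", "arguments": {"moves": "0 0 0 0 1 0 1;0 0 0 0 1 0 1;0 0 0 0 1 0 1;0 0 0 0 1 0 1;0 0 0 0 1 0 1;0 0 0 0 1 0 1;0 0 0 0 1 0 1;0 0 0 0 1 0 1;0 0 0 0 0.5 0 1"}}

```text
clock: 3.6
eef_pos: [523.9, 5.1, 331.4]
tool_rot: [-1.571, -0.0, 0.144]
force: [0.9, -0.6, -0.3]
width: 85.4
```

```bash
cat >> h.py <<'E'
C=np.array([539.5,-67,170.]); YAW=.14
def pose(phi,rad,yaw=None,c=None,dax=0):
    """tool pose with TCP at radius rad, at angle phi (from top, positive toward +e (left,+y))"""
    yaw=YAW if yaw is None else yaw; c=C if c is None else c
    a=np.array([np.cos(yaw),np.sin(yaw),0]); e=np.array([-np.sin(yaw),np.cos(yaw),0]); z=np.array([0,0,1.])
    u=np.cos(phi)*z+np.sin(phi)*e
    Y=-u; X=a; Z=np.cross(X,Y)
    return c+rad*u+dax*a, np.stack([X,Y,Z],1)
def delta(s,p,Rt):
    R0=R(s); d=R0.T@(p-s['eef_pos'])/50; w=Ro.from_matrix(R0.T@Rt).as_rotvec()/.12
    return d,w
E
python3 - <<'E'
from h import *
s=ctrl.read_state(); print(s); print(delta(s,*pose(0,150)))
p=get_image('wrist'); cv2.imwrite('pics/w1.png',p['color']); print(p['T_tool_cam'],p['vertical_fov'],p['k1'],p['cx'],p['cy'])
for t in ['wheel_centre','rim_top','bearing']: print(t,[(np.array(d['position']),round(d['conf'],2)) for d in nets.place_of(p,t)][:3])
E
```

```text
{'clock': 3.6, 'qpos': array([-0.408,  0.371,  0.489,  1.735, -0.194,  1.084,  0.288]), 'qd': array([-0.096,  0.018,  0.14 ,  0.003, -0.058,  0.007, -0.492]), 'tau': array([  0.442, -39.759,   4.065, -20.04 ,   0.05 ,  -0.005,   0.243]), 'eef_pos': array([523.856,   5.143, 331.386]), 'tool_rot': array([-1.571, -0.   ,  0.144]), 'force': array([ 0.884, -0.609, -0.264]), 'torque': array([ 0.001,  0.016, -0.027]), 'width': 85.38379687169402}
(array([ 0.102,  0.228, -1.473]), array([-0.   ,  0.036,  0.001]))
[[   1.      -0.001   -0.      -0.283]
 [  -0.      -0.322    0.947 -142.47 ]
 [  -0.001   -0.947   -0.322   84.071]
 [   0.       0.       0.       1.   ]] 59.18175536824343 -0.06911127761920965 278.9213554983261 206.27012820171282
wheel_centre []
rim_top [(array([538. , -65.4, 274.1]), 0.88)]
bearing [(array([437.2, -78.4, 204.2]), 0.9)]
```

Call:
{"name": "step_arm", "arguments": {"moves": "0.05 0 -0.5 0 0.03 0 1;0.05 0 -0.5 0 0 0 1;0 0 -0.47 0 0 0 1;0 0 0 0 0 0 1"}}

```text
clock: 4.2
eef_pos: [539.5, -71.2, 331.6]
tool_rot: [-1.573, -0.0, 0.14]
force: [-1.4, 0.5, -0.9]
width: 85.7
```

```bash
python3 - <<'E'
from fit import *
s=ctrl.read_state(); print(s['eef_pos'],s['tool_rot'],s['force'],delta(s,*pose(0,65)))
p=get_image('wrist')
for t in ['wheel_centre','rim_top','bearing']: print(t,[(np.array(d['position']),round(d['conf'],2)) for d in nets.place_of(p,t)][:3])
T=p['T_tool_cam']; Tw=np.eye(4); Tw[:3,:3]=R(s); Tw[:3,3]=s['eef_pos']; M=np.linalg.inv(Tw@T)
im=p['color'].copy()
X=cyl(*C,YAW)
for k in (X[:120],X[120:]): cv2.polylines(im,[proj(p,k,M[:3,:3],M[:3,3]).round().astype(np.int32)],False,(0,255,0),1)
cv2.imwrite('pics/w2.png',im)
E
```

```text
[539.483 -71.158 331.598] [-1.573 -0.     0.14 ] [-1.393  0.491 -0.861] (array([0.011, 1.932, 0.087]), array([ 0.022, -0.   ,  0.003]))
wheel_centre []
rim_top [(array([538. , -68.4, 270.3]), 0.91), (array([ 495.9, -444. ,    0.9]), 0.4)]
bearing [(array([438.6, -81.1, 207. ]), 0.75)]
```

View pics/w2.png

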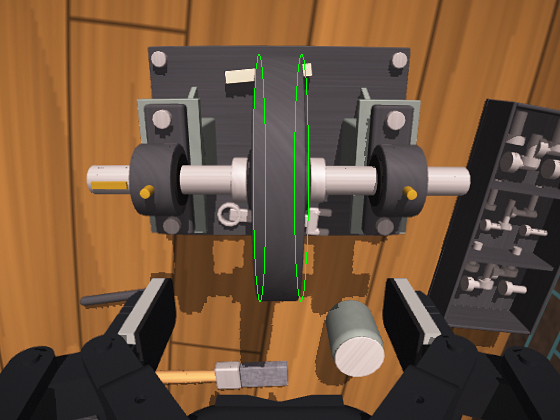

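Call:
{"name": "step_arm", "arguments": {"moves": "0 0.5 0.03 0 0 0 1;0 0.5 0.03 0 0 0 1;0 0.5 0.03 0 0 0 1;0 0.4 0 0 0 0 1;0 0 0 0 0 0 1;0 0 0 0 0 0 0.2;0 0 0 0 0 0 0.2;0 0 0 0 0 0 0.2;0 0 0 0 0 0 0.2;0 0 0 0 0 0 0.2"}}

```text
clock: 5.4
eef_pos: [537.7, -62.7, 237.3]
tool_rot: [-1.57, 0.001, 0.143]
force: [-3.1, -0.0, 5.9]
width: 31.4
```

Call:
{"name": "step_arm", "arguments": {"moves": "0 0 0 0 0 0 0;0 0 0 0 0 0 0;0 0 0 0 0 0 0;0 0 0 0 0 0 0;0 0 0 0 0 0 0"}}

```text
clock: 5.9
eef_pos: [537.7, -62.8, 237.3]
tool_rot: [-1.57, 0.001, 0.143]
force: [-3.6, -0.2, 6.9]
width: 31.6
```

```bash
python3 - <<'E'
from h import *
s=ctrl.read_state(); print(s['eef_pos'],s['tool_rot'],s['force'],s['torque'],s['width'],delta(s,*pose(0,65)))
p=get_image('wrist');cv2.imwrite('pics/w3.png',p['color'])
p=get_image('side');cv2.imwrite('pics/s3.png',p['color'][100:350,150:400])
E
```

```text
[537.696 -62.753 237.311] [-1.57   0.001  0.143] [-3.633 -0.151  6.9  ] [ 0.036  1.159 -0.216] 31.63982710957483 (array([ 0.024,  0.046, -0.089]), array([-0.008,  0.027, -0.012]))
```

View pics/w3.png

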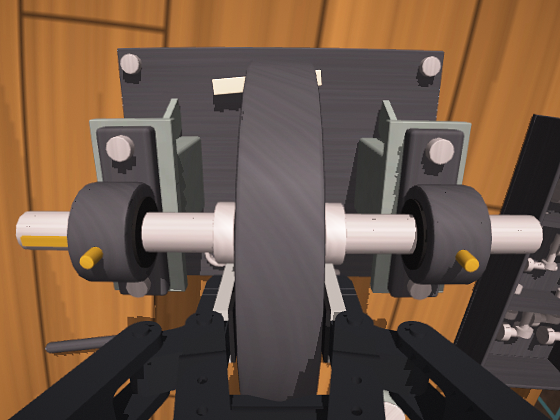

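```bash
cat > log.py <<'E'
from h import *
import sys
s=ctrl.read_state(); r=s['eef_pos']-C; Rt=R(s)
a=np.array([np.cos(YAW),np.sin(YAW),0]); e=np.array([-np.sin(YAW),np.cos(YAW),0])
u=-Rt[:,1]; phi=np.arctan2(u@e,u[2]); phip=np.arctan2(r@e,r[2]); F=s['force']
M1=a@np.cross(r/1000,F); M2=a@s['torque']
t=np.cos(phi)*e-np.sin(phi)*np.array([0,0,1])
print('t%.2f phi %.3f pos %.3f rad %.1f ax %.1f | Mf %.3f Mt %.3f sum %.3f | Ft %.2f Fr %.2f Fa %.2f w %.1f'%(s['clock'],phi,phip,np.hypot(r@e,r[2]),r@a,M1,M2,M1+M2,F@t,F@u,F@a,s['width']), s['qpos'].round(2))
open('log.txt','a').write(' '.join('%.4f'%x for x in [s['clock'],phi,phip,M1,M2,*s['qpos'],*s['eef_pos'],*F,*s['torque']])+'\n')
E
python3 log.py
```

```text
t6.00 phi -0.001 pos 0.066 rad 67.5 ax -1.2 | Mf -0.073 Mt 0.151 sum 0.078 | Ft 1.55 Fr 7.07 Fa -3.54 w 30.9 [-0.24  0.5   0.46  1.82 -0.28  0.88  0.49]
```

Call:
{"name": "step_arm", "arguments": {"moves": "0 0 0.04 -0.25 0 0 0;0 0 0.04 -0.25 0 0 0;0 0 0.04 -0.25 0 0 0;0 0 0.04 -0.25 0 0 0"}}

```text
clock: 6.4
eef_pos: [536.9, -56.3, 236.4]
tool_rot: [-1.693, 0.001, 0.141]
force: [-1.3, -3.5, -3.3]
width: 31.2
```

```bash
python3 log.py
```

```text
t6.40 phi 0.122 pos 0.164 rad 67.3 ax -1.1 | Mf 0.185 Mt -0.086 sum 0.099 | Ft -2.90 Fr -3.64 Fa -1.77 w 31.2 [-0.38  0.5   0.53  1.86 -0.18  0.82  0.35]
```

Call:
{"name": "step_arm", "arguments": {"moves": "0 0 0.04 -0.25 0 0 0;0 0 0.04 -0.25 0 0 0;0 0 0.04 -0.25 0 0 0;0 0 0.04 -0.25 0 0 0"}}

```text
clock: 6.8
eef_pos: [535.8, -48.5, 234.5]
tool_rot: [-1.813, 0.001, 0.141]
force: [2.4, -6.2, -10.1]
width: 31.3
```

```bash
python3 log.py
```

```text
t6.80 phi 0.242 pos 0.284 rad 67.2 ax -1.1 | Mf 0.230 Mt -0.042 sum 0.188 | Ft -3.89 Fr -11.32 Fa 1.55 w 31.3 [-0.53  0.53  0.62  1.88 -0.08  0.78  0.21]
```

Call:
{"name": "step_arm", "arguments": {"moves": "0 0.006 0.04 -0.25 0 0 0;0 0.006 0.04 -0.25 0 0 0;0 0.006 0.04 -0.25 0 0 0;0 0.006 0.04 -0.25 0 0 0"}}

```text
clock: 7.2
eef_pos: [534.8, -41.0, 231.7]
tool_rot: [-1.933, 0.0, 0.141]
force: [0.2, -4.5, -2.5]
width: 31.5
```

```bash
python3 log.py
```

```text
t7.20 phi 0.362 pos 0.404 rad 67.1 ax -1.0 | Mf 0.212 Mt 0.158 sum 0.370 | Ft -3.34 Fr -3.93 Fa -0.47 w 31.5 [-0.67  0.57  0.7   1.91  0.01  0.75  0.08]
```

Call:
{"name": "step_arm", "arguments": {"moves": "0 0.006 0.04 -0.25 0 0 0;0 0.006 0.04 -0.25 0 0 0;0 0.006 0.04 -0.25 0 0 0;0 0.006 0.04 -0.25 0 0 0"}}

```text
clock: 7.6
eef_pos: [533.8, -33.8, 227.8]
tool_rot: [-2.053, 0.0, 0.141]
force: [-1.1, -2.4, 5.8]
width: 31.2
```

```bash
python3 log.py
```

```text
t7.60 phi 0.482 pos 0.527 rad 66.9 ax -1.0 | Mf 0.323 Mt 0.090 sum 0.412 | Ft -4.64 Fr 4.15 Fa -1.40 w 31.2 [-0.8   0.63  0.78  1.92  0.08  0.73 -0.04]
```

Call:
{"name": "step_arm", "arguments": {"moves": "0 0.003 0.04 -0.25 0 0 0;0 0.003 0.04 -0.25 0 0 0;0 0.003 0.04 -0.25 0 0 0;0 0.003 0.04 -0.25 0 0 0"}}

```text
clock: 8.0
eef_pos: [532.9, -27.0, 223.2]
tool_rot: [-2.173, 0.0, 0.142]
force: [-0.4, -3.5, 3.8]
width: 31.3
```

```bash
python3 log.py
```

```text
t8.00 phi 0.603 pos 0.651 rad 66.8 ax -0.9 | Mf 0.335 Mt -0.011 sum 0.324 | Ft -4.96 Fr 1.14 Fa -0.93 w 31.3 [-0.9   0.71  0.86  1.93  0.13  0.72 -0.14]
```

Call:
{"name": "step_arm", "arguments": {"moves": "0 0 -0.04 0.25 0 0 0;0 0 -0.04 0.25 0 0 0;0 0 -0.04 0.25 0 0 0;0 0 -0.04 0.25 0 0 0"}}

```text
clock: 8.4
eef_pos: [533.6, -31.8, 226.6]
tool_rot: [-2.047, 0.001, 0.144]
force: [-5.1, 3.9, 2.4]
width: 31.3
```

```bash
python3 log.py
```

```text
t8.40 phi 0.476 pos 0.563 rad 66.9 ax -0.9 | Mf -0.174 Mt 0.787 sum 0.613 | Ft 2.98 Fr 4.27 Fa -4.48 w 31.3 [-0.79  0.63  0.78  1.92  0.07  0.73 -0.03]
```

Call:
{"name": "step_arm", "arguments": {"moves": "0 0 -0.04 0.25 0 0 0;0 0 -0.04 0.25 0 0 0;0 0 -0.04 0.25 0 0 0;0 0 -0.04 0.25 0 0 0"}}

```text
clock: 8.8
eef_pos: [534.6, -38.8, 230.6]
tool_rot: [-1.926, 0.001, 0.145]
force: [-6.5, 5.3, 9.0]
width: 31.1
```

```bash
python3 log.py
```

```text
t8.80 phi 0.355 pos 0.441 rad 67.0 ax -0.9 | Mf -0.119 Mt 0.748 sum 0.629 | Ft 2.68 Fr 10.58 Fa -5.66 w 31.1 [-0.66  0.57  0.69  1.91  0.01  0.75  0.08]
```

Call:
{"name": "step_arm", "arguments": {"moves": "0 0 -0.04 0.25 0 0 0;0 0 -0.04 0.25 0 0 0;0 0 -0.04 0.25 0 0 0;0 0 -0.04 0.25 0 0 0"}}

```text
clock: 9.2
eef_pos: [535.6, -46.3, 233.8]
tool_rot: [-1.806, 0.0, 0.145]
force: [-8.8, 4.8, 12.0]
width: 31.5
```

```bash
python3 log.py
```

```text
t9.20 phi 0.235 pos 0.318 rad 67.1 ax -1.0 | Mf -0.127 Mt 0.783 sum 0.656 | Ft 2.99 Fr 13.05 Fa -8.06 w 31.5 [-0.52  0.52  0.6   1.88 -0.08  0.78  0.21]
```

Call:
{"name": "step_arm", "arguments": {"moves": "0 0 -0.04 0.25 0 0 0;0 0 -0.04 0.25 0 0 0;0 0 -0.04 0.25 0 0 0;0 0 -0.04 0.25 0 0 0"}}

```text
clock: 9.6
eef_pos: [536.7, -54.2, 236.0]
tool_rot: [-1.685, -0.0, 0.144]
force: [-10.6, 4.3, 15.1]
width: 31.0
```

```bash
python3 log.py
```

```text
t9.60 phi 0.115 pos 0.196 rad 67.2 ax -1.0 | Mf -0.184 Mt 0.932 sum 0.748 | Ft 4.02 Fr 15.67 Fa -9.90 w 31.0 [-0.37  0.5   0.52  1.86 -0.17  0.82  0.35]
```

Call:
{"name": "step_arm", "arguments": {"moves": "0 -0.006 -0.043 0.17 0 0 0;0 -0.006 -0.043 0.17 0 0 0;0 -0.006 -0.043 0.17 0 0 0;0 -0.006 -0.043 0.17 0 0 0"}}

```text
clock: 10.0
eef_pos: [537.5, -60.4, 237.0]
tool_rot: [-1.601, 0.001, 0.145]
force: [-9.2, 7.2, 7.4]
width: 31.1
```

```bash
python3 log.py
```

```text
t10.00 phi 0.030 pos 0.102 rad 67.4 ax -1.1 | Mf -0.516 Mt 2.230 sum 1.714 | Ft 8.23 Fr 7.64 Fa -8.07 w 31.1 [-0.27  0.5   0.46  1.83 -0.25  0.86  0.45]
```

Call:
{"name": "step_arm", "arguments": {"moves": "0 -0.003 -0.04 0.25 0 0 0;0 -0.003 -0.04 0.25 0 0 0;0 -0.003 -0.04 0.25 0 0 0;0 -0.003 -0.04 0.25 0 0 0"}}

```text
clock: 10.4
eef_pos: [538.5, -68.3, 237.5]
tool_rot: [-1.481, 0.001, 0.145]
force: [-7.9, 5.8, 4.9]
width: 31.2
```

```bash
python3 log.py
```

```text
t10.40 phi -0.090 pos -0.018 rad 67.5 ax -1.1 | Mf -0.470 Mt 1.906 sum 1.436 | Ft 7.28 Fr 4.27 Fa -6.98 w 31.2 [-0.13  0.51  0.4   1.8  -0.34  0.93  0.58]
```

```bash
python3 - <<'E'
from h import *
L=np.loadtxt('log.txt'); a=np.array([np.cos(YAW),np.sin(YAW),0]); e=np.array([-np.sin(YAW),np.cos(YAW),0]);z=np.array([0,0,1.])
for r in L:
    F=r[15:18];T=r[18:21];phi=r[1]; u=np.cos(phi)*z+np.sin(phi)*e; t=np.cos(phi)*e-np.sin(phi)*z
    print('%.1f phi %.2f F a,t,u %.2f %.2f %.2f  T a,t,u %.3f %.3f %.3f'%(r[0],phi,F@a,F@t,F@u,T@a,T@t,T@u))
E
python3 - <<'E'
import sys; sys.path.insert(0,'.')
from h import *
F=[];T=[]
for i in range(8):
    get_image('wrist'); s=ctrl.read_state(); F.append(s['force']);T.append(s['torque'])
F=np.array(F);T=np.array(T);print(s['clock'],s['eef_pos']);print(F);print(T);print(F.mean(0),F.std(0),T.mean(0),T.std(0))
E
```

```text
6.0 phi -0.00 F a,t,u -3.54 1.55 7.08  T a,t,u 0.151 1.071 -0.270
6.4 phi 0.12 F a,t,u -1.77 -2.90 -3.64  T a,t,u -0.086 0.350 -0.287
6.8 phi 0.24 F a,t,u 1.55 -3.89 -11.33  T a,t,u -0.042 -0.045 -0.312
7.2 phi 0.36 F a,t,u -0.47 -3.34 -3.93  T a,t,u 0.158 0.403 -0.238
7.6 phi 0.48 F a,t,u -1.40 -4.64 4.15  T a,t,u 0.090 1.083 -0.229
8.0 phi 0.60 F a,t,u -0.93 -4.96 1.14  T a,t,u -0.011 1.038 -0.390
8.4 phi 0.48 F a,t,u -4.48 2.98 4.27  T a,t,u 0.787 1.019 -0.087
8.8 phi 0.36 F a,t,u -5.66 2.69 10.58  T a,t,u 0.748 1.327 -0.093
9.2 phi 0.23 F a,t,u -8.06 2.99 13.05  T a,t,u 0.783 1.430 -0.123
9.6 phi 0.11 F a,t,u -9.90 4.02 15.66  T a,t,u 0.932 1.528 -0.173
10.0 phi 0.03 F a,t,u -8.07 8.23 7.64  T a,t,u 2.230 0.775 -0.211
10.4 phi -0.09 F a,t,u -6.98 7.28 4.28  T a,t,u 1.906 0.576 -0.217
10.8 [538.719 -70.189 237.395]
[[-5.589  4.812  5.948]
 [-5.538  3.212  5.819]
 [-6.126  3.037  6.901]
 [-6.261  2.425  6.573]
 [-6.335  3.069  6.264]
 [-6.469  2.68   5.498]
 [-5.584  2.92   6.044]
 [-6.012  3.288  5.196]]
[[ 1.646  1.107 -0.281]
 [ 1.492  1.165 -0.216]
 [ 1.106  1.197 -0.265]
 [ 1.044  1.119 -0.276]
 [ 1.073  1.144 -0.356]
 [ 1.078  1.167 -0.309]
 [ 1.038  1.171 -0.288]
 [ 1.035  1.203 -0.333]]
[-5.989  3.18   6.03 ] [0.348 0.67  0.517] [ 1.189  1.159 -0.29 ] [0.224 0.032 0.04 ]
```

```bash
python3 log.py
```

```text
t10.80 phi -0.086 pos -0.045 rad 67.5 ax -1.2 | Mf -0.292 Mt 1.193 sum 0.901 | Ft 4.53 Fr 4.82 Fa -5.49 w 31.3 [-0.13  0.51  0.4   1.79 -0.34  0.93  0.58]
```

```bash
cat > reg.py <<'E'
from h import *
L=np.loadtxt('log.txt'); a=np.array([np.cos(YAW),np.sin(YAW),0]); e=np.array([-np.sin(YAW),np.cos(YAW),0]);z=np.array([0,0,1.])
rows=[];y=[];T=[]
dirs=dict(np.loadtxt('dirs.txt'))
for r in L:
    k=round(r[0],2)
    if k not in dirs: continue
    phi=r[1];t=np.cos(phi)*e-np.sin(phi)*z; Ft=r[15:18]@t
    rows.append([Ft,dirs[k],-np.sin(phi),-np.cos(phi)]); y.append(r[3]+r[4]); T.append((k,phi))
A=np.array(rows);y=np.array(y)
for fixD in (None,.5):
    for fixd in (None,.2,.23,.26):
        B=A.copy(); yy=y.copy(); cols=[0,1,2,3]; x=np.zeros(4)
        if fixD is not None: yy=yy-A[:,1]*fixD; cols.remove(1); x[1]=fixD
        if fixd is not None: yy=yy-A[:,0]*fixd; cols.remove(0); x[0]=fixd
        s=np.linalg.lstsq(A[:,cols],yy,rcond=None)[0]; x[cols]=s
        res=y-A@x
        print('d %.3f D %.3f Acos %.3f Asin %.3f -> A %.3f psi0 %.2f'%(*x,np.hypot(x[2],x[3]),np.arctan2(x[3],x[2])),'rms %.3f'%res.std())
E
cat > dirs.txt <<'E'
6.4 1
6.8 1
7.2 1
7.6 1
8.0 1
8.4 -1
8.8 -1
9.2 -1
9.6 -1
10.0 -1
10.4 -1
E
python3 reg.py
```

```text
d 0.262 D 0.694 Acos -1.181 Asin -0.222 -> A 1.202 psi0 -2.96 rms 0.117
d 0.200 D 0.467 Acos -0.736 Asin -0.371 -> A 0.824 psi0 -2.68 rms 0.134
d 0.230 D 0.577 Acos -0.952 Asin -0.299 -> A 0.998 psi0 -2.84 rms 0.122
d 0.260 D 0.687 Acos -1.167 Asin -0.226 -> A 1.189 psi0 -2.95 rms 0.117
d 0.214 D 0.500 Acos -0.874 Asin -0.325 -> A 0.933 psi0 -2.79 rms 0.129
d 0.200 D 0.500 Acos -0.668 Asin -0.393 -> A 0.775 psi0 -2.61 rms 0.138
d 0.230 D 0.500 Acos -1.110 Asin -0.248 -> A 1.137 psi0 -2.92 rms 0.140
d 0.260 D 0.500 Acos -1.552 Asin -0.103 -> A 1.555 psi0 -3.08 rms 0.205
```

Call:
{"name": "step_arm", "arguments": {"moves": "0 0 -0.04 0.25 0 0 0;0 0 -0.04 0.25 0 0 0;0 0 -0.04 0.25 0 0 0;0 0 -0.04 0.25 0 0 0"}}

```text
clock: 11.2
eef_pos: [539.8, -78.0, 236.7]
tool_rot: [-1.363, 0.001, 0.144]
force: [-7.5, 3.1, 5.9]
width: 31.3
```

```bash
python3 log.py
```

```text
t11.20 phi -0.207 pos -0.163 rad 67.6 ax -1.2 | Mf -0.341 Mt 1.073 sum 0.732 | Ft 5.26 Fr 4.89 Fa -6.97 w 31.3 [-0.01  0.54  0.34  1.75 -0.43  1.01  0.69]
```

Call:
{"name": "step_arm", "arguments": {"moves": "0 0 -0.04 0.25 0 0 0;0 0 -0.04 0.25 0 0 0;0 0 -0.04 0.25 0 0 0;0 0 -0.04 0.25 0 0 0"}}

```text
clock: 11.6
eef_pos: [540.8, -85.9, 235.1]
tool_rot: [-1.243, 0.001, 0.144]
force: [-8.4, 2.8, 5.7]
width: 31.3
```

```bash
python3 log.py
```

```text
t11.60 phi -0.327 pos -0.283 rad 67.8 ax -1.3 | Mf -0.368 Mt 1.086 sum 0.718 | Ft 5.62 Fr 4.13 Fa -7.97 w 31.3 [ 0.11  0.58  0.3   1.71 -0.5   1.1   0.79]
```

Call:
{"name": "step_arm", "arguments": {"moves": "0 0 -0.04 0.25 0 0 0;0 0 -0.04 0.25 0 0 0;0 0 -0.04 0.25 0 0 0;0 0 -0.04 0.25 0 0 0"}}

```text
clock: 12.0
eef_pos: [541.9, -93.5, 232.5]
tool_rot: [-1.124, 0.001, 0.145]
force: [-8.7, 2.2, 6.0]
width: 31.5
```

```bash
python3 log.py
```

```text
t12.00 phi -0.447 pos -0.402 rad 67.9 ax -1.4 | Mf -0.368 Mt 1.025 sum 0.657 | Ft 5.61 Fr 3.90 Fa -8.32 w 31.5 [ 0.2   0.62  0.26  1.66 -0.56  1.2   0.87]
```

Call:
{"name": "step_arm", "arguments": {"moves": "0 0 -0.04 0.25 0 0 0;0 0 -0.04 0.25 0 0 0;0 0 -0.04 0.25 0 0 0;0 0 -0.04 0.25 0 0 0"}}

```text
clock: 12.4
eef_pos: [542.9, -100.7, 228.9]
tool_rot: [-1.004, 0.0, 0.145]
force: [-8.2, 1.8, 7.5]
width: 31.1
```

```bash
python3 log.py
```

```text
t12.40 phi -0.567 pos -0.522 rad 68.0 ax -1.4 | Mf -0.428 Mt 1.119 sum 0.691 | Ft 6.52 Fr 4.76 Fa -7.86 w 31.1 [ 0.29  0.68  0.22  1.61 -0.61  1.29  0.94]
```

Call:
{"name": "step_arm", "arguments": {"moves": "0 0 -0.04 0.25 0 0 0;0 0 -0.04 0.25 0 0 0;0 0 -0.04 0.25 0 0 0;0 0 -0.04 0.25 0 0 0"}}

```text
clock: 12.8
eef_pos: [543.7, -107.5, 224.6]
tool_rot: [-0.884, 0.0, 0.145]
force: [-8.1, 0.6, 6.9]
width: 30.7
```

```bash
python3 log.py
```

```text
t12.80 phi -0.687 pos -0.641 rad 68.1 ax -1.4 | Mf -0.378 Mt 1.084 sum 0.705 | Ft 5.75 Fr 4.23 Fa -7.91 w 30.7 [ 0.37  0.75  0.19  1.56 -0.65  1.39  0.99]
```

Call:
{"name": "step_arm", "arguments": {"moves": "0 0 -0.04 0.25 0 0 0;0 0 -0.04 0.25 0 0 0;0 0 -0.04 0.25 0 0 0;0 0 -0.04 0.25 0 0 0"}}

```text
clock: 13.2
eef_pos: [544.6, -113.7, 219.4]
tool_rot: [-0.764, 0.0, 0.145]
force: [-9.8, -0.9, 7.0]
width: 31.3
```

```bash
python3 log.py; cat >> dirs.txt <<'E'
11.2 -1
11.6 -1
12.0 -1
12.4 -1
12.8 -1
13.2 -1
E
python3 reg.py
```

```text
t13.20 phi -0.807 pos -0.760 rad 68.2 ax -1.5 | Mf -0.356 Mt 1.070 sum 0.714 | Ft 5.43 Fr 4.47 Fa -9.84 w 31.3 [ 0.43  0.82  0.15  1.51 -0.69  1.48  1.02]
d 0.209 D 0.519 Acos -0.614 Asin -0.388 -> A 0.727 psi0 -2.58 rms 0.141
d 0.200 D 0.485 Acos -0.590 Asin -0.397 -> A 0.711 psi0 -2.55 rms 0.141
d 0.230 D 0.601 Acos -0.673 Asin -0.366 -> A 0.766 psi0 -2.64 rms 0.143
d 0.260 D 0.717 Acos -0.756 Asin -0.334 -> A 0.827 psi0 -2.73 rms 0.153
d 0.205 D 0.500 Acos -0.606 Asin -0.391 -> A 0.721 psi0 -2.57 rms 0.141
d 0.200 D 0.500 Acos -0.569 Asin -0.405 -> A 0.698 psi0 -2.52 rms 0.142
d 0.230 D 0.500 Acos -0.809 Asin -0.319 -> A 0.869 psi0 -2.77 rms 0.161
d 0.260 D 0.500 Acos -1.048 Asin -0.234 -> A 1.074 psi0 -2.92 rms 0.222
```

Call:
{"name": "step_arm", "arguments": {"moves": "0 0 0 0 0 0 0.8;0 0 0 0 0 0 0.8;0 0 0 0 0 0 0.8;0 0 0 0 0 0 0.8;0 0 0 0 0 0 0.8"}}

```text
clock: 13.7
eef_pos: [546.7, -113.8, 217.3]
tool_rot: [-0.77, -0.001, 0.145]
force: [-0.0, 0.6, -0.7]
width: 68.2
```

```bash
cat > avg.py <<'E'
from h import *
import sys
F=[];T=[]
for i in range(int(sys.argv[1])):
    p=get_image('side'); s=ctrl.read_state(); F.append(s['force']);T.append(s['torque'])
cv2.imwrite('pics/'+sys.argv[2],cv2.resize(p['color'][130:310,180:380],None,fx=3,fy=3))
F=np.array(F);T=np.array(T);print(F.mean(0),F.std(0),T.mean(0),T.std(0)); print(T[:,0])
E
python3 avg.py 6 s4.png; python3 log.py
```

```text
[ 0.571 -0.008 -0.2  ] [0.601 0.296 0.376] [-0.737 -0.092 -0.006] [0.023 0.029 0.024]
[-0.752 -0.689 -0.763 -0.738 -0.734 -0.744]
t14.00 phi -0.802 pos -0.788 rad 66.8 ax 0.2 | Mf 0.062 Mt -0.747 sum -0.686 | Ft -0.92 Fr -0.09 Fa 0.92 w 68.1 [ 0.43  0.82  0.15  1.51 -0.69  1.47  1.02]
```

View pics/s4.png

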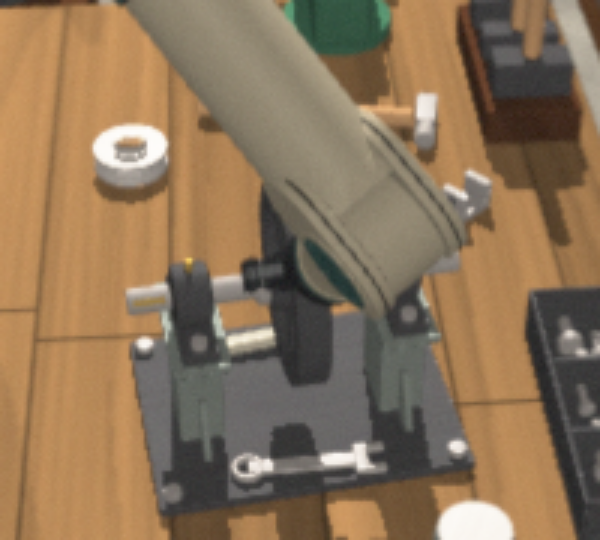

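```bash
sed -i "s/y.append(r\[3\]+r\[4\])/y.append(r[3]+r[4]-G*np.sin(phi))/; s/^rows=\[\]/G=1.035\nrows=[]/" reg.py; python3 reg.py
```

```text
d 0.209 D 0.519 Acos 0.421 Asin -0.388 -> A 0.573 psi0 -0.75 rms 0.141
d 0.200 D 0.485 Acos 0.445 Asin -0.397 -> A 0.597 psi0 -0.73 rms 0.141
d 0.230 D 0.601 Acos 0.362 Asin -0.366 -> A 0.515 psi0 -0.79 rms 0.143
d 0.260 D 0.717 Acos 0.279 Asin -0.334 -> A 0.435 psi0 -0.88 rms 0.153
d 0.205 D 0.500 Acos 0.429 Asin -0.391 -> A 0.581 psi0 -0.74 rms 0.141
d 0.200 D 0.500 Acos 0.466 Asin -0.405 -> A 0.617 psi0 -0.71 rms 0.142
d 0.230 D 0.500 Acos 0.226 Asin -0.319 -> A 0.391 psi0 -0.95 rms 0.161
d 0.260 D 0.500 Acos -0.013 Asin -0.234 -> A 0.234 psi0 -1.63 rms 0.222
```

Call:
{"name": "step_arm", "arguments": {"moves": "0 0.01 0.161 -1 0 0 0.8;0 0.01 0.161 -1 0 0 0.8;0 0.01 0.161 -1 0 0 0.8;0 0.01 0.161 -1 0 0 0.8;0 0.01 0.161 -1 0 0 0.8;0 0.01 0.161 -1 0 0 0.8;0 0.01 0.161 -1 0 0 0.8"}}

```text
clock: 14.7
eef_pos: [539.4, -63.3, 238.6]
tool_rot: [-1.613, -0.003, 0.144]
force: [0.6, -0.1, -0.5]
width: 68.3
```

```bash
python3 log.py
```

```text
t14.70 phi 0.042 pos 0.053 rad 68.7 ax 0.5 | Mf 0.013 Mt 0.050 sum 0.063 | Ft -0.20 Fr -0.50 Fa 0.53 w 68.3 [-0.28  0.5   0.47  1.83 -0.24  0.86  0.44]
```

Call:
{"name": "step_arm", "arguments": {"moves": "0 0.01 0.161 -1 0 0 0.8;0 0.01 0.161 -1 0 0 0.8;0 0.01 0.161 -1 0 0 0.8;0 0.01 0.161 -1 0 0 0.8;0 0.01 0.161 -0.9 0 0 0.8;0 0.005 0.12 -0.7 0 0 0.8;0 0 0.05 -0.3 0 0 0.8;0 0 0 0 0 0 0.8"}}

```text
clock: 15.5
eef_pos: [532.4, -18.5, 217.6]
tool_rot: [-2.318, 0.003, 0.147]
force: [-0.8, -0.3, 1.0]
width: 68.6
```

```bash
python3 log.py;python3 avg.py 4 s5.png; python3 -c "
from h import *
s=ctrl.read_state(); print(delta(s,*pose(.8,67))); print(delta(s,*pose(.9,67)))"
```

```text
t15.50 phi 0.747 pos 0.800 rad 68.4 ax -0.2 | Mf 0.059 Mt 0.674 sum 0.733 | Ft -0.83 Fr 0.55 Fa -0.81 w 68.6 [-1.    0.82  0.9   1.93  0.2   0.73 -0.26]
[-0.026 -0.069 -0.059] [0.507 0.263 0.502] [ 0.659  0.13  -0.002] [0.035 0.022 0.043]
[0.63  0.618 0.684 0.702]
(array([0.008, 0.016, 0.078]), array([-0.46 , -0.005,  0.016]))
(array([0.007, 0.03 , 0.211]), array([-1.293, -0.006,  0.015]))
```

View pics/s5.png

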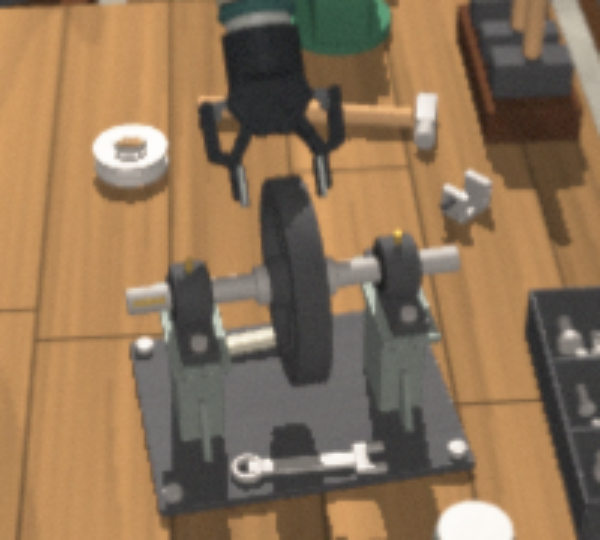

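Call:
{"name": "step_arm", "arguments": {"moves": "0 0.01 0.1 -0.65 0 0 0.8;0.007 0.02 0.11 -0.65 0 0 0.8;0 0 0 0 0 0 0.2;0 0 0 0 0 0 0;0 0 0 0 0 0 0;0 0 0 0 0 0 0;0 0 0 0 0 0 0;0 0 0 0 0 0 0"}}

```text
clock: 16.5
eef_pos: [531.4, -15.2, 211.7]
tool_rot: [-2.474, -0.0, 0.141]
force: [-3.1, 0.0, 6.4]
width: 31.0
```

```bash
python3 log.py
```

```text
t16.50 phi 0.903 pos 0.899 rad 67.0 ax -0.8 | Mf 0.316 Mt 0.176 sum 0.492 | Ft -4.73 Fr 4.30 Fa -3.06 w 31.0 [-1.08  0.95  0.96  1.93  0.23  0.75 -0.36]
```

Call:
{"name": "step_arm", "arguments": {"moves": "0 0 -0.054 0.333 0 0 0;0 0 -0.054 0.333 0 0 0;0 0 -0.054 0.333 0 0 0"}}

```text
clock: 16.8
eef_pos: [532.0, -19.8, 217.1]
tool_rot: [-2.352, 0.001, 0.143]
force: [-2.1, -0.8, 1.4]
width: 31.1
```

```bash
python3 log.py
```

```text
t16.80 phi 0.782 pos 0.793 rad 67.1 ax -0.8 | Mf 0.093 Mt 0.271 sum 0.364 | Ft -1.37 Fr 0.64 Fa -2.21 w 31.1 [-1.02  0.84  0.92  1.93  0.21  0.73 -0.28]
```

Call:
{"name": "step_arm", "arguments": {"moves": "0 0 -0.054 0.333 0 0 0;0 0 -0.054 0.333 0 0 0;0 0 -0.054 0.333 0 0 0"}}

```text
clock: 17.1
eef_pos: [532.8, -25.7, 222.6]
tool_rot: [-2.232, 0.001, 0.142]
force: [-4.0, -0.6, 1.2]
width: 31.0
```

```bash
python3 log.py
```

```text
t17.10 phi 0.661 pos 0.672 rad 67.2 ax -0.8 | Mf 0.051 Mt 0.278 sum 0.329 | Ft -0.75 Fr 0.90 Fa -4.05 w 31.0 [-0.94  0.74  0.86  1.93  0.18  0.73 -0.2 ]
```

Call:
{"name": "step_arm", "arguments": {"moves": "0 0 -0.054 0.333 0 0 0;0 0 -0.054 0.333 0 0 0;0 0 -0.054 0.333 0 0 0"}}

```text
clock: 17.4
eef_pos: [533.7, -32.2, 227.4]
tool_rot: [-2.112, 0.001, 0.142]
force: [-3.6, -1.0, 0.9]
width: 31.0
```

```bash
python3 log.py
```

```text
t17.40 phi 0.541 pos 0.551 rad 67.3 ax -0.9 | Mf 0.059 Mt 0.209 sum 0.269 | Ft -0.87 Fr 0.51 Fa -3.75 w 31.0 [-0.84  0.66  0.8   1.93  0.13  0.73 -0.11]
```

Call:
{"name": "step_arm", "arguments": {"moves": "0 0 -0.054 0.333 0 0 0;0 0 -0.054 0.333 0 0 0;0 0 -0.054 0.333 0 0 0"}}

```text
clock: 17.7
eef_pos: [534.6, -39.2, 231.3]
tool_rot: [-1.992, 0.001, 0.142]
force: [-4.5, -0.7, 2.0]
width: 31.1
```

```bash
python3 log.py
```

```text
t17.70 phi 0.421 pos 0.431 rad 67.5 ax -0.9 | Mf 0.060 Mt 0.201 sum 0.261 | Ft -0.88 Fr 1.84 Fa -4.58 w 31.1 [-0.72  0.59  0.72  1.91  0.07  0.74 -0.  ]
```

Call:
{"name": "step_arm", "arguments": {"moves": "0 0 -0.054 0.333 0 0 0;0 0 -0.054 0.333 0 0 0;0 0 -0.054 0.333 0 0 0"}}

```text
clock: 18.0
eef_pos: [535.7, -46.7, 234.4]
tool_rot: [-1.872, 0.0, 0.142]
force: [-4.7, 0.2, 2.4]
width: 31.3
```

```bash
python3 log.py
```

```text
t18.00 phi 0.301 pos 0.310 rad 67.6 ax -1.0 | Mf -0.004 Mt 0.156 sum 0.151 | Ft 0.09 Fr 2.56 Fa -4.67 w 31.3 [-0.58  0.53  0.63  1.89 -0.01  0.77  0.12]
```

Call:
{"name": "step_arm", "arguments": {"moves": "0 0 -0.054 0.333 0 0 0;0 0 -0.054 0.333 0 0 0;0 0 -0.054 0.333 0 0 0"}}

```text
clock: 18.3
eef_pos: [536.7, -54.5, 236.5]
tool_rot: [-1.752, 0.0, 0.142]
force: [-5.2, 0.5, 1.3]
width: 31.3
```

```bash
python3 log.py
```

```text
t18.30 phi 0.181 pos 0.190 rad 67.7 ax -1.0 | Mf -0.063 Mt 0.061 sum -0.002 | Ft 0.94 Fr 1.51 Fa -5.12 w 31.3 [-0.43  0.5   0.54  1.87 -0.1   0.8   0.26]
```

Call:
{"name": "step_arm", "arguments": {"moves": "0 0 -0.054 0.333 0 0 0;0 0 -0.054 0.333 0 0 0;0 0 -0.054 0.333 0 0 0"}}

```text
clock: 18.6
eef_pos: [537.8, -62.4, 237.7]
tool_rot: [-1.632, 0.0, 0.142]
force: [-5.7, 0.3, 4.0]
width: 31.2
```

```bash
python3 log.py
```

```text
t18.60 phi 0.061 pos 0.070 rad 67.9 ax -1.0 | Mf -0.057 Mt 0.145 sum 0.088 | Ft 0.87 Fr 4.03 Fa -5.60 w 31.2 [-0.28  0.49  0.46  1.84 -0.2   0.85  0.4 ]
```

Call:
{"name": "step_arm", "arguments": {"moves": "0 0 -0.054 0.333 0 0 0;0 0 -0.054 0.333 0 0 0;0 0 -0.054 0.333 0 0 0"}}

```text
clock: 18.9
eef_pos: [538.9, -70.5, 237.9]
tool_rot: [-1.512, 0.001, 0.142]
force: [-7.3, 1.0, 3.1]
width: 31.1
```

```bash
python3 log.py
```

```text
t18.90 phi -0.059 pos -0.050 rad 68.0 ax -1.1 | Mf -0.149 Mt 0.036 sum -0.114 | Ft 2.22 Fr 3.01 Fa -7.03 w 31.1 [-0.14  0.5   0.39  1.8  -0.3   0.91  0.54]
```

Call:
{"name": "step_arm", "arguments": {"moves": "0 0 -0.054 0.333 0 0 0;0 0 -0.054 0.333 0 0 0;0 0 -0.054 0.333 0 0 0"}}

```text
clock: 19.2
eef_pos: [539.9, -78.5, 237.2]
tool_rot: [-1.392, 0.001, 0.142]
force: [-7.7, 0.9, 5.2]
width: 30.9
```

```bash
python3 log.py
```

```text
t19.20 phi -0.178 pos -0.169 rad 68.1 ax -1.2 | Mf -0.188 Mt 0.014 sum -0.174 | Ft 2.80 Fr 4.76 Fa -7.46 w 30.9 [-0.02  0.53  0.33  1.76 -0.39  0.99  0.66]
```

Call:
{"name": "step_arm", "arguments": {"moves": "0 0 -0.054 0.333 0 0 0;0 0 -0.054 0.333 0 0 0;0 0 -0.054 0.333 0 0 0"}}

```text
clock: 19.5
eef_pos: [541.0, -86.4, 235.5]
tool_rot: [-1.273, 0.001, 0.142]
force: [-7.7, 0.9, 3.7]
width: 31.2
```

```bash
python3 log.py
```

```text
t19.50 phi -0.298 pos -0.288 rad 68.3 ax -1.3 | Mf -0.201 Mt 0.062 sum -0.139 | Ft 2.98 Fr 2.92 Fa -7.48 w 31.2 [ 0.1   0.56  0.28  1.72 -0.47  1.08  0.76]
```

Call:
{"name": "step_arm", "arguments": {"moves": "0 0 -0.054 0.333 0 0 0;0 0 -0.054 0.333 0 0 0;0 0 -0.054 0.333 0 0 0"}}

```text
clock: 19.8
eef_pos: [542.0, -94.0, 232.8]
tool_rot: [-1.153, 0.001, 0.143]
force: [-9.3, 0.7, 4.6]
width: 31.3
```

```bash
python3 log.py
```

```text
t19.80 phi -0.418 pos -0.407 rad 68.4 ax -1.3 | Mf -0.247 Mt 0.084 sum -0.162 | Ft 3.64 Fr 3.37 Fa -9.08 w 31.3 [ 0.2   0.61  0.24  1.67 -0.54  1.17  0.84]
```

Call:
{"name": "step_arm", "arguments": {"moves": "0 0 -0.054 0.333 0 0 0;0 0 -0.054 0.333 0 0 0;0 0 -0.054 0.333 0 0 0"}}

```text
clock: 20.1
eef_pos: [543.0, -101.2, 229.3]
tool_rot: [-1.033, 0.001, 0.143]
force: [-9.4, 1.5, 5.6]
width: 31.1
```

```bash
python3 log.py
```

```text
t20.10 phi -0.538 pos -0.526 rad 68.5 ax -1.3 | Mf -0.355 Mt 0.072 sum -0.283 | Ft 5.21 Fr 3.35 Fa -9.12 w 31.1 [ 0.29  0.67  0.21  1.62 -0.59  1.26  0.91]
```

Call:
{"name": "step_arm", "arguments": {"moves": "0 0 -0.054 0.333 0 0 0;0 0 -0.054 0.333 0 0 0;0 0 -0.054 0.333 0 0 0"}}

```text
clock: 20.4
eef_pos: [543.8, -107.9, 224.9]
tool_rot: [-0.913, 0.002, 0.143]
force: [-9.0, 1.4, 5.4]
width: 31.1
```

```bash
python3 log.py
```

```text
t20.40 phi -0.658 pos -0.643 rad 68.6 ax -1.4 | Mf -0.367 Mt 0.022 sum -0.344 | Ft 5.38 Fr 2.68 Fa -8.68 w 31.1 [ 0.37  0.73  0.17  1.57 -0.63  1.36  0.96]
```

Call:
{"name": "step_arm", "arguments": {"moves": "0 0 -0.054 0.333 0 0 0;0 0 -0.054 0.333 0 0 0;0 0 -0.054 0.333 0 0 0"}}

```text
clock: 20.7
eef_pos: [544.7, -114.1, 219.7]
tool_rot: [-0.793, 0.002, 0.143]
force: [-9.5, 0.2, 5.5]
width: 31.1
```

```bash
python3 log.py
```

```text
t20.70 phi -0.778 pos -0.761 rad 68.7 ax -1.4 | Mf -0.338 Mt 0.054 sum -0.285 | Ft 4.97 Fr 2.85 Fa -9.40 w 31.1 [ 0.43  0.8   0.14  1.52 -0.67  1.45  1.  ]
```

Call:
{"name": "step_arm", "arguments": {"moves": "0 0 -0.054 0.333 0 0 0;0 0 -0.054 0.333 0 0 0;0 0 -0.054 0.333 0 0 0"}}

```text
clock: 21.0
eef_pos: [545.4, -119.7, 213.9]
tool_rot: [-0.673, 0.002, 0.144]
force: [-8.9, 0.8, 5.3]
width: 31.1
```

```bash
python3 log.py
```

```text
t21.00 phi -0.898 pos -0.879 rad 68.8 ax -1.5 | Mf -0.367 Mt 0.040 sum -0.326 | Ft 5.37 Fr 1.66 Fa -8.69 w 31.1 [ 0.49  0.87  0.11  1.47 -0.7   1.54  1.03]
```

```bash
cat > reg2.py <<'E'
from h import *
L=np.loadtxt('log.txt'); a=np.array([np.cos(YAW),np.sin(YAW),0]); e=np.array([-np.sin(YAW),np.cos(YAW),0]);z=np.array([0,0,1.])
# segments: tstart,tend,dir,offset(Theta=phi+off)
SEG=[eval(l) for l in open('seg.txt')]
rows=[];y=[];K=[]
for r in L:
    for t0,t1,dr,off in SEG:
        if t0-1e-6<=r[0]<=t1+1e-6:
            phi=r[1];t=np.cos(phi)*e-np.sin(phi)*z; Ft=r[15:18]@t; th=phi+off
            rows.append([Ft,dr,-np.sin(th),-np.cos(th),np.sin(phi)]); y.append(r[3]+r[4]); K.append((r[0],dr,th))
A=np.array(rows);y=np.array(y)
def fit(fix):
    x=np.zeros(5); cols=[i for i in range(5) if i not in fix]
    for k,v in fix.items(): x[k]=v
    x[cols]=np.linalg.lstsq(A[:,cols],y-A@x,rcond=None)[0]; res=y-A@x
    print('d %.3f D %.3f Acos %.3f Asin %.3f G %.3f'%tuple(x),'A %.3f psi0 %.2f rms %.3f'%(np.hypot(x[2],x[3]),np.arctan2(x[3],x[2]),res.std())); return x
for f in ({4:1.01},{4:1.01,1:.5},{4:1.01,0:.21},{4:1.01,0:.25},{4:1.01,0:.19,1:.5},{}): x=fit(f)
x=fit({4:1.01,1:.5})
for k,m,in zip(K,y-A[:,0]*x[0]-A[:,4]*x[4]): 
    print('%.1f dir %+d th %.2f  M %.3f g=M-dirD %.3f model %.3f'%(*k,m,m-k[1]*.5,-x[2]*np.sin(k[2])-x[3]*np.cos(k[2])))
E
cat > seg.txt <<'E'
6.4,8.0,1,0
8.4,13.2,-1,0
16.8,21.0,-1,-1.71
E
python3 reg2.py
```

```text
d 0.206 D 0.508 Acos 0.253 Asin -0.416 G 1.010 A 0.487 psi0 -1.02 rms 0.144
d 0.205 D 0.500 Acos 0.246 Asin -0.415 G 1.010 A 0.482 psi0 -1.03 rms 0.144
d 0.210 D 0.526 Acos 0.263 Asin -0.417 G 1.010 A 0.493 psi0 -1.01 rms 0.144
d 0.250 D 0.725 Acos 0.372 Asin -0.432 G 1.010 A 0.570 psi0 -0.86 rms 0.171
d 0.190 D 0.500 Acos 0.297 Asin -0.436 G 1.010 A 0.528 psi0 -0.97 rms 0.155
d 0.168 D 0.369 Acos 0.169 Asin -0.464 G 0.762 A 0.494 psi0 -1.22 rms 0.138
d 0.205 D 0.500 Acos 0.246 Asin -0.415 G 1.010 A 0.482 psi0 -1.03 rms 0.144
6.4 dir +1 th 0.12  M 0.570 g=M-dirD 0.070 model 0.381
6.8 dir +1 th 0.24  M 0.744 g=M-dirD 0.244 model 0.343
7.2 dir +1 th 0.36  M 0.698 g=M-dirD 0.198 model 0.300
7.6 dir +1 th 0.48  M 0.897 g=M-dirD 0.397 model 0.253
8.0 dir +1 th 0.60  M 0.771 g=M-dirD 0.271 model 0.202
8.4 dir -1 th 0.48  M -0.461 g=M-dirD 0.039 model 0.256
8.8 dir -1 th 0.36  M -0.273 g=M-dirD 0.227 model 0.303
9.2 dir -1 th 0.23  M -0.192 g=M-dirD 0.308 model 0.346
9.6 dir -1 th 0.11  M -0.193 g=M-dirD 0.307 model 0.384
10.0 dir -1 th 0.03  M -0.007 g=M-dirD 0.493 model 0.407
10.4 dir -1 
[... 628 characters left out ...]
ir -1 th -1.29  M 0.029 g=M-dirD 0.529 model 0.352
18.0 dir -1 th -1.41  M -0.166 g=M-dirD 0.334 model 0.310
18.3 dir -1 th -1.53  M -0.377 g=M-dirD 0.123 model 0.264
18.6 dir -1 th -1.65  M -0.154 g=M-dirD 0.346 model 0.213
18.9 dir -1 th -1.77  M -0.511 g=M-dirD -0.011 model 0.160
19.2 dir -1 th -1.89  M -0.571 g=M-dirD -0.071 model 0.105
19.5 dir -1 th -2.01  M -0.454 g=M-dirD 0.046 model 0.048
19.8 dir -1 th -2.13  M -0.501 g=M-dirD -0.001 model -0.010
20.1 dir -1 th -2.25  M -0.836 g=M-dirD -0.336 model -0.068
20.4 dir -1 th -2.37  M -0.833 g=M-dirD -0.333 model -0.124
20.7 dir -1 th -2.49  M -0.598 g=M-dirD -0.098 model -0.179
21.0 dir -1 th -2.61  M -0.638 g=M-dirD -0.138 model -0.231
```

Call:
{"name": "step_arm", "arguments": {"moves": "0 0 0 0 0 0 0.7;0 0 0 0 0 0 0.7;0 0 0 0 0 0 0.7;0 0 0 0 0 0 0.7"}}

```text
clock: 21.4
eef_pos: [547.7, -118.0, 213.2]
tool_rot: [-0.676, -0.001, 0.145]
force: [0.4, 0.8, 0.6]
width: 59.9
```

```bash
python3 avg.py 2 s6.png; python3 log.py;  python3 -c "
from h import *
s=ctrl.read_state(); print(delta(s,*pose(-.9,67)))"
```

```text
[-0.139  0.245 -0.168] [0.314 0.369 0.184] [-0.838 -0.115  0.01 ] [0.021 0.032 0.016]
[-0.817 -0.859]
t21.50 phi -0.895 pos -0.875 rad 67.3 ax 0.9 | Mf -0.030 Mt -0.871 sum -0.900 | Ft 0.43 Fr -0.51 Fa -0.36 w 59.9 [ 0.49  0.87  0.11  1.47 -0.7   1.53  1.03]
(array([-0.018,  0.005, -0.034]), array([ 0.042,  0.032, -0.028]))
```

Call:
{"name": "step_arm", "arguments": {"moves": "-0.05 0 -0.03 0 0 0 0;0 0 0 0 0 0 0;0 0 0 0 0 0 0;0 0 0 0 0 0 0;0 0 0 0 0 0 0"}}

```text
clock: 22.0
eef_pos: [545.3, -119.9, 211.7]
tool_rot: [-0.676, -0.001, 0.143]
force: [1.2, -0.7, 1.6]
width: 31.2
```

```bash
python3 log.py
```

```text
t22.00 phi -0.895 pos -0.906 rad 67.6 ax -1.6 | Mf -0.049 Mt -0.902 sum -0.951 | Ft 0.70 Fr 1.63 Fa 1.05 w 31.2 [ 0.49  0.87  0.11  1.47 -0.7   1.53  1.04]
```

Call:
{"name": "step_arm", "arguments": {"moves": "0 0 0.054 -0.333 0 0 0;0 0 0.054 -0.333 0 0 0;0 0 0.054 -0.333 0 0 0"}}

```text
clock: 22.3
eef_pos: [544.6, -114.5, 217.7]
tool_rot: [-0.8, -0.001, 0.144]
force: [3.5, -0.8, -3.4]
width: 31.5
```

```bash
python3 log.py
```

```text
t22.30 phi -0.771 pos -0.787 rad 67.5 ax -1.6 | Mf 0.226 Mt -1.199 sum -0.973 | Ft -3.32 Fr -1.53 Fa 3.37 w 31.5 [ 0.43  0.8   0.14  1.53 -0.67  1.44  1.01]
```

Call:
{"name": "step_arm", "arguments": {"moves": "0 0 0.054 -0.333 0 0 0;0 0 0.054 -0.333 0 0 0;0 0 0.054 -0.333 0 0 0"}}

```text
clock: 22.6
eef_pos: [543.8, -108.5, 223.0]
tool_rot: [-0.92, -0.001, 0.144]
force: [5.7, 0.2, -5.5]
width: 31.3
```

```bash
python3 log.py
```

```text
t22.60 phi -0.650 pos -0.666 rad 67.4 ax -1.5 | Mf 0.263 Mt -1.377 sum -1.114 | Ft -3.84 Fr -4.00 Fa 5.65 w 31.3 [ 0.36  0.73  0.17  1.58 -0.63  1.35  0.97]
```

Call:
{"name": "step_arm", "arguments": {"moves": "0 0 0.054 -0.333 0 0 0;0 0 0.054 -0.333 0 0 0;0 0 0.054 -0.333 0 0 0"}}

```text
clock: 22.9
eef_pos: [542.9, -101.9, 227.4]
tool_rot: [-1.04, -0.001, 0.144]
force: [5.7, 0.0, -6.8]
width: 31.1
```

```bash
python3 log.py
```

```text
t22.90 phi -0.531 pos -0.548 rad 67.3 ax -1.5 | Mf 0.284 Mt -1.468 sum -1.184 | Ft -4.13 Fr -5.46 Fa 5.67 w 31.1 [ 0.28  0.67  0.21  1.63 -0.59  1.25  0.91]
```

Call:
{"name": "step_arm", "arguments": {"moves": "0 0 0.054 -0.333 0 0 0;0 0 0.054 -0.333 0 0 0;0 0 0.054 -0.333 0 0 0"}}

```text
clock: 23.2
eef_pos: [542.0, -94.9, 231.1]
tool_rot: [-1.16, -0.001, 0.144]
force: [6.7, -0.6, -9.9]
width: 31.0
```

```bash
python3 log.py
```

```text
t23.20 phi -0.411 pos -0.430 rad 67.2 ax -1.4 | Mf 0.372 Mt -1.424 sum -1.053 | Ft -5.37 Fr -8.49 Fa 6.59 w 31.0 [ 0.2   0.61  0.25  1.68 -0.53  1.16  0.85]
```

Call:
{"name": "step_arm", "arguments": {"moves": "0 0 0.054 -0.333 0 0 0;0 0 0.054 -0.333 0 0 0;0 0 0.054 -0.333 0 0 0"}}

```text
clock: 23.5
eef_pos: [541.0, -87.5, 233.9]
tool_rot: [-1.28, -0.002, 0.144]
force: [8.0, -2.1, -12.5]
width: 31.2
```

```bash
python3 log.py
```

```text
t23.50 phi -0.291 pos -0.311 rad 67.1 ax -1.4 | Mf 0.460 Mt -1.399 sum -0.939 | Ft -6.63 Fr -11.02 Fa 7.62 w 31.2 [ 0.09  0.56  0.29  1.72 -0.47  1.07  0.76]
```

Call:
{"name": "step_arm", "arguments": {"moves": "0 0 0.054 -0.333 0 0 0;0 0 0.054 -0.333 0 0 0;0 0 0.054 -0.333 0 0 0"}}

```text
clock: 23.8
eef_pos: [540.0, -79.9, 235.7]
tool_rot: [-1.4, -0.002, 0.144]
force: [9.6, -2.7, -15.6]
width: 31.6
```

```bash
python3 log.py
```

```text
t23.80 phi -0.171 pos -0.193 rad 67.0 ax -1.3 | Mf 0.462 Mt -1.328 sum -0.866 | Ft -6.58 Fr -14.73 Fa 9.15 w 31.6 [-0.02  0.53  0.33  1.77 -0.39  0.98  0.66]
```

Call:
{"name": "step_arm", "arguments": {"moves": "0 0.008 0.054 -0.333 0 0 0;0 0.008 0.054 -0.333 0 0 0;0 0.008 0.054 -0.333 0 0 0"}}

```text
clock: 24.1
eef_pos: [539.0, -72.2, 236.7]
tool_rot: [-1.519, -0.003, 0.144]
force: [9.7, -3.2, -8.0]
width: 31.7
```

```bash
python3 log.py
```

```text
t24.10 phi -0.051 pos -0.076 rad 66.8 ax -1.2 | Mf 0.341 Mt -0.856 sum -0.514 | Ft -4.92 Fr -7.83 Fa 9.17 w 31.7 [-0.15  0.5   0.39  1.81 -0.3   0.9   0.54]
```

Call:
{"name": "step_arm", "arguments": {"moves": "0 0.006 0.054 -0.333 0 0 0;0 0.006 0.054 -0.333 0 0 0;0 0.006 0.054 -0.333 0 0 0"}}

```text
clock: 24.4
eef_pos: [538.0, -64.5, 236.6]
tool_rot: [-1.639, -0.004, 0.144]
force: [8.0, -4.6, -5.5]
width: 31.5
```

```bash
python3 log.py
```

```text
t24.40 phi 0.068 pos 0.040 rad 66.6 ax -1.1 | Mf 0.365 Mt -0.632 sum -0.266 | Ft -5.32 Fr -5.88 Fa 7.27 w 31.5 [-0.29  0.49  0.46  1.84 -0.2   0.84  0.4 ]
```

Call:
{"name": "step_arm", "arguments": {"moves": "0 0.004 0.054 -0.333 0 0 0;0 0.004 0.054 -0.333 0 0 0;0 0.004 0.054 -0.333 0 0 0"}}

```text
clock: 24.7
eef_pos: [537.0, -56.7, 235.7]
tool_rot: [-1.759, -0.004, 0.145]
force: [8.7, -5.1, -4.0]
width: 31.3
```

```bash
python3 log.py
```

```text
t24.70 phi 0.188 pos 0.159 rad 66.5 ax -1.1 | Mf 0.368 Mt -0.566 sum -0.198 | Ft -5.39 Fr -5.10 Fa 7.93 w 31.3 [-0.43  0.5   0.54  1.87 -0.09  0.79  0.26]
```

Call:
{"name": "step_arm", "arguments": {"moves": "0 0.004 0.054 -0.333 0 0 0;0 0.004 0.054 -0.333 0 0 0;0 0.004 0.054 -0.333 0 0 0"}}

```text
clock: 25.0
eef_pos: [536.0, -49.2, 233.8]
tool_rot: [-1.878, -0.005, 0.145]
force: [8.5, -5.9, -3.2]
width: 31.3
```

```bash
python3 log.py
```

```text
t25.00 phi 0.308 pos 0.277 rad 66.3 ax -1.0 | Mf 0.388 Mt -0.504 sum -0.115 | Ft -5.70 Fr -5.23 Fa 7.64 w 31.3 [-0.58  0.53  0.63  1.9   0.    0.75  0.12]
```

Call:
{"name": "step_arm", "arguments": {"moves": "0 0.004 0.054 -0.333 0 0 0;0 0.004 0.054 -0.333 0 0 0;0 0.004 0.054 -0.333 0 0 0"}}

```text
clock: 25.3
eef_pos: [535.0, -41.8, 231.0]
tool_rot: [-1.998, -0.005, 0.145]
force: [8.1, -6.5, 1.3]
width: 31.1
```

```bash
python3 log.py
```

```text
t25.30 phi 0.427 pos 0.397 rad 66.2 ax -0.9 | Mf 0.492 Mt -0.620 sum -0.128 | Ft -7.39 Fr -1.97 Fa 7.12 w 31.1 [-0.71  0.58  0.71  1.92  0.08  0.73 -0.01]
```

Call:
{"name": "step_arm", "arguments": {"moves": "0 0.004 0.054 -0.333 0 0 0;0 0.004 0.054 -0.333 0 0 0;0 0.004 0.054 -0.333 0 0 0"}}

```text
clock: 25.6
eef_pos: [534.1, -34.7, 227.4]
tool_rot: [-2.118, -0.004, 0.146]
force: [7.0, -3.4, 4.6]
width: 31.1
```

```bash
python3 log.py
```

```text
t25.60 phi 0.547 pos 0.518 rad 66.1 ax -0.9 | Mf 0.397 Mt -0.691 sum -0.294 | Ft -6.06 Fr 1.63 Fa 6.48 w 31.1 [-0.83  0.66  0.79  1.93  0.15  0.72 -0.12]
```

Call:
{"name": "step_arm", "arguments": {"moves": "0 0.004 0.054 -0.333 0 0 0;0 0.004 0.054 -0.333 0 0 0;0 0.004 0.054 -0.333 0 0 0"}}

```text
clock: 25.9
eef_pos: [533.2, -28.1, 222.8]
tool_rot: [-2.238, -0.004, 0.146]
force: [6.4, -0.9, 9.5]
width: 31.4
```

```bash
python3 log.py; echo "22.3,25.9,1,-1.715" >> seg.txt; sed -i 's/4:1.01/4:1.035/g' reg2.py; python3 reg2.py
```

```text
t25.90 phi 0.667 pos 0.641 rad 65.9 ax -0.8 | Mf 0.469 Mt -0.894 sum -0.425 | Ft -7.29 Fr 6.31 Fa 6.25 w 31.4 [-0.94  0.74  0.86  1.94  0.19  0.72 -0.22]
d 0.209 D 0.478 Acos 0.204 Asin -0.376 G 1.035 A 0.428 psi0 -1.07 rms 0.162
d 0.213 D 0.500 Acos 0.212 Asin -0.379 G 1.035 A 0.435 psi0 -1.06 rms 0.163
d 0.210 D 0.484 Acos 0.206 Asin -0.377 G 1.035 A 0.430 psi0 -1.07 rms 0.162
d 0.250 D 0.659 Acos 0.278 Asin -0.391 G 1.035 A 0.479 psi0 -0.95 rms 0.181
d 0.190 D 0.500 Acos 0.196 Asin -0.407 G 1.035 A 0.452 psi0 -1.12 rms 0.193
d 0.155 D 0.288 Acos 0.093 Asin -0.461 G 0.702 A 0.471 psi0 -1.37 rms 0.150
d 0.213 D 0.500 Acos 0.212 Asin -0.379 G 1.035 A 0.435 psi0 -1.06 rms 0.163
6.4 dir +1 th 0.12  M 0.589 g=M-dirD 0.089 model 0.351
6.8 dir +1 th 0.24  M 0.766 g=M-dirD 0.266 model 0.317
7.2 dir +1 th 0.36  M 0.713 g=M-dirD 0.213 model 0.280
7.6 dir +1 th 0.48  M 0.919 g=M-dirD 0.419 model 0.238
8.0 dir +1 th 0.60  M 0.794 g=M-dirD 0.294 model 0.192
8.4 dir -1 th 0.48  M -0.495 g=M-dirD 0.005 model 0.240
8.8 dir -1 th 0.36  M -0.302 g=M-dirD 0.198 model 0.282
9.2 dir -1 th 0.23  M -0.22
[... 1533 characters left out ...]
el -0.171
22.6 dir +1 th -2.37  M 0.329 g=M-dirD -0.171 model -0.122
22.9 dir +1 th -2.25  M 0.217 g=M-dirD -0.283 model -0.071
23.2 dir +1 th -2.13  M 0.503 g=M-dirD 0.003 model -0.019
23.5 dir +1 th -2.01  M 0.767 g=M-dirD 0.267 model 0.033
23.8 dir +1 th -1.89  M 0.711 g=M-dirD 0.211 model 0.084
24.1 dir +1 th -1.77  M 0.585 g=M-dirD 0.085 model 0.134
24.4 dir +1 th -1.65  M 0.795 g=M-dirD 0.295 model 0.183
24.7 dir +1 th -1.53  M 0.756 g=M-dirD 0.256 model 0.229
25.0 dir +1 th -1.41  M 0.784 g=M-dirD 0.284 model 0.271
25.3 dir +1 th -1.29  M 1.015 g=M-dirD 0.515 model 0.310
25.6 dir +1 th -1.17  M 0.456 g=M-dirD -0.044 model 0.344
25.9 dir +1 th -1.05  M 0.486 g=M-dirD -0.014 model 0.373
```

Call:
{"name": "step_arm", "arguments": {"moves": "0 -0.006 -0.054 0.333 0 0 0;0 -0.006 -0.054 0.333 0 0 0;0 -0.006 -0.054 0.333 0 0 0"}}

```text
clock: 26.2
eef_pos: [533.8, -32.1, 225.6]
tool_rot: [-2.112, -0.003, 0.149]
force: [7.7, -5.4, -12.6]
width: 31.5
```

```bash
python3 log.py
```

```text
t26.20 phi 0.541 pos 0.567 rad 65.9 ax -0.8 | Mf -0.090 Mt 0.683 sum 0.594 | Ft 1.00 Fr -14.15 Fa 6.83 w 31.5 [-0.83  0.65  0.79  1.93  0.15  0.72 -0.12]
```

Call:
{"name": "step_arm", "arguments": {"moves": "0 -0.004 -0.054 0.333 0 0 0;0 -0.004 -0.054 0.333 0 0 0;0 -0.004 -0.054 0.333 0 0 0"}}

```text
clock: 26.5
eef_pos: [534.7, -38.9, 229.6]
tool_rot: [-1.992, -0.004, 0.149]
force: [10.3, -5.2, -16.6]
width: 31.1
```

```bash
python3 log.py
```

```text
t26.50 phi 0.421 pos 0.446 rad 66.1 ax -0.8 | Mf -0.083 Mt 0.698 sum 0.615 | Ft 0.82 Fr -17.89 Fa 9.48 w 31.1 [-0.71  0.58  0.71  1.92  0.08  0.73 -0.01]
```

Call:
{"name": "step_arm", "arguments": {"moves": "0 -0.004 -0.054 0.333 0 0 0;0 -0.004 -0.054 0.333 0 0 0;0 -0.004 -0.054 0.333 0 0 0"}}

```text
clock: 26.8
eef_pos: [535.7, -46.1, 232.7]
tool_rot: [-1.873, -0.004, 0.148]
force: [10.0, -4.0, -20.8]
width: 31.2
```

```bash
python3 log.py
```

```text
t26.80 phi 0.302 pos 0.326 rad 66.2 ax -0.9 | Mf -0.104 Mt 0.495 sum 0.392 | Ft 1.04 Fr -21.48 Fa 9.32 w 31.2 [-0.57  0.53  0.62  1.9   0.    0.75  0.11]
```

Call:
{"name": "step_arm", "arguments": {"moves": "0 -0.004 -0.054 0.333 0 0 0;0 -0.004 -0.054 0.333 0 0 0;0 -0.004 -0.054 0.333 0 0 0"}}

```text
clock: 27.1
eef_pos: [536.6, -53.6, 234.9]
tool_rot: [-1.753, -0.003, 0.147]
force: [9.2, -2.8, -23.0]
width: 31.2
```

```bash
python3 log.py
```

```text
t27.10 phi 0.182 pos 0.208 rad 66.3 ax -1.0 | Mf -0.050 Mt 0.210 sum 0.160 | Ft 0.15 Fr -23.36 Fa 8.72 w 31.2 [-0.43  0.5   0.53  1.87 -0.09  0.79  0.25]
```

Call:
{"name": "step_arm", "arguments": {"moves": "0 -0.004 -0.054 0.333 0 0 0;0 -0.004 -0.054 0.333 0 0 0;0 -0.004 -0.054 0.333 0 0 0"}}

```text
clock: 27.4
eef_pos: [537.6, -61.2, 236.2]
tool_rot: [-1.633, -0.003, 0.147]
force: [9.1, -0.8, -23.1]
width: 31.2
```

```bash
python3 log.py
```

```text
t27.40 phi 0.062 pos 0.091 rad 66.5 ax -1.0 | Mf -0.005 Mt -0.159 sum -0.165 | Ft -0.58 Fr -23.19 Fa 8.93 w 31.2 [-0.28  0.49  0.45  1.84 -0.2   0.84  0.4 ]
```

Call:
{"name": "step_arm", "arguments": {"moves": "0 -0.004 -0.054 0.333 0 0 0;0 -0.004 -0.054 0.333 0 0 0;0 -0.004 -0.054 0.333 0 0 0"}}

```text
clock: 27.7
eef_pos: [538.6, -68.9, 236.7]
tool_rot: [-1.513, -0.002, 0.146]
force: [8.5, 1.8, -21.8]
width: 31.1
```

```bash
python3 log.py
```

```text
t27.70 phi -0.057 pos -0.027 rad 66.7 ax -1.2 | Mf 0.001 Mt -0.498 sum -0.497 | Ft -0.68 Fr -21.81 Fa 8.64 w 31.1 [-0.14  0.5   0.38  1.81 -0.3   0.91  0.53]
```

Call:
{"name": "step_arm", "arguments": {"moves": "0 -0.004 -0.054 0.333 0 0 0;0 -0.004 -0.054 0.333 0 0 0;0 -0.004 -0.054 0.333 0 0 0"}}

```text
clock: 28.0
eef_pos: [539.6, -76.7, 236.1]
tool_rot: [-1.393, -0.001, 0.146]
force: [7.4, 3.9, -22.0]
width: 31.1
```

```bash
python3 log.py
```

```text
t28.00 phi -0.177 pos -0.144 rad 66.8 ax -1.2 | Mf 0.027 Mt -0.919 sum -0.892 | Ft -1.15 Fr -22.15 Fa 7.88 w 31.1 [-0.01  0.52  0.32  1.77 -0.39  0.98  0.65]
```

Call:
{"name": "step_arm", "arguments": {"moves": "0 -0.004 -0.054 0.333 0 0 0;0 -0.004 -0.054 0.333 0 0 0;0 -0.004 -0.054 0.333 0 0 0"}}

```text
clock: 28.3
eef_pos: [540.5, -84.0, 234.9]
tool_rot: [-1.273, -0.0, 0.146]
force: [7.2, 5.1, -21.4]
width: 31.5
```

```bash
python3 log.py
```

```text
t28.30 phi -0.298 pos -0.256 rad 67.0 ax -1.3 | Mf 0.101 Mt -1.198 sum -1.097 | Ft -2.41 Fr -21.68 Fa 7.80 w 31.5 [ 0.1   0.56  0.27  1.72 -0.47  1.07  0.76]
```

Call:
{"name": "step_arm", "arguments": {"moves": "0 -0.004 -0.054 0.333 0 0 0;0 -0.004 -0.054 0.333 0 0 0;0 -0.004 -0.054 0.333 0 0 0"}}

```text
clock: 28.6
eef_pos: [541.5, -91.2, 232.6]
tool_rot: [-1.152, 0.001, 0.146]
force: [5.5, 7.8, -18.9]
width: 31.1
```

```bash
python3 log.py;  echo "26.2,28.6,-1,-1.715" >> seg.txt; python3 reg2.py | grep -v ' dir '; python3 reg2.py | tail -9
```

```text
t28.60 phi -0.419 pos -0.370 rad 67.1 ax -1.4 | Mf 0.023 Mt -1.303 sum -1.280 | Ft -1.31 Fr -20.12 Fa 6.52 w 31.1 [ 0.2   0.61  0.23  1.68 -0.53  1.17  0.84]
d 0.203 D 0.449 Acos 0.211 Asin -0.379 G 1.035 A 0.433 psi0 -1.06 rms 0.157
d 0.213 D 0.500 Acos 0.240 Asin -0.384 G 1.035 A 0.453 psi0 -1.01 rms 0.158
d 0.210 D 0.475 Acos 0.227 Asin -0.379 G 1.035 A 0.442 psi0 -1.03 rms 0.157
d 0.250 D 0.634 Acos 0.323 Asin -0.384 G 1.035 A 0.501 psi0 -0.87 rms 0.185
d 0.190 D 0.500 Acos 0.227 Asin -0.415 G 1.035 A 0.473 psi0 -1.07 rms 0.186
d 0.183 D 0.385 Acos 0.165 Asin -0.430 G 0.874 A 0.460 psi0 -1.20 rms 0.152
d 0.213 D 0.500 Acos 0.240 Asin -0.384 G 1.035 A 0.453 psi0 -1.01 rms 0.158
26.2 dir -1 th -1.17  M -0.153 g=M-dirD 0.347 model 0.370
26.5 dir -1 th -1.29  M 0.018 g=M-dirD 0.518 model 0.336
26.8 dir -1 th -1.41  M -0.138 g=M-dirD 0.362 model 0.297
27.1 dir -1 th -1.53  M -0.060 g=M-dirD 0.440 model 0.254
27.4 dir -1 th -1.65  M -0.106 g=M-dirD 0.394 model 0.208
27.7 dir -1 th -1.77  M -0.294 g=M-dirD 0.206 model 0.158
28.0 dir -1 th -1.89  M -0.464 g=M-dirD 0.036 model 0.106
28.3 dir -1 th -2.01  M -0.281 g=M-dirD 0.219 model 0.052
28.6 dir -1 th -2.13  M -0.579 g=M-dirD -0.079 model -0.002
```

Call:
{"name": "step_arm", "arguments": {"moves": "0 0 0 0 0 0 0.7;0 0 0 0 0 0 0.7;0 0 0 0 0 0 0.7;0 0.01 0.161 -1 0 0 0.7;0 0.01 0.161 -1 0 0 0.7;0 0.01 0.161 -1 0 0 0.7;0 0.01 0.161 -1 0 0 0.7;0 0.01 0.161 -1 0 0 0.7;0 0.01 0.161 -1 0 0 0.7;0 0.01 0.161 -1 0 0 0.7;0 0 0 -0.2 0 0 0.7;0 0 0 0 0 0 0.7"}}

```text
clock: 29.8
eef_pos: [533.2, -37.4, 234.4]
tool_rot: [-2.018, 0.001, 0.15]
force: [-0.4, -0.0, 0.6]
width: 59.9
```

```bash
python3 avg.py 3 s7.png; python3 log.py;  python3 -c "
from h import *
s=ctrl.read_state(); print(delta(s,*pose(.5,67.3,dax=-1)))"
```

```text
[ 0.259  0.106 -0.256] [0.648 0.277 0.396] [0.428 0.042 0.027] [0.021 0.037 0.019]
[0.409 0.457 0.417]
t29.95 phi 0.447 pos 0.375 rad 70.4 ax -2.5 | Mf -0.009 Mt 0.417 sum 0.408 | Ft 0.10 Fr 0.38 Fa -0.57 w 59.5 [-0.72  0.58  0.7   1.92  0.12  0.75 -0.06]
(array([0.03 , 0.061, 0.173]), array([-0.443,  0.006,  0.015]))
```

Call:
{"name": "step_arm", "arguments": {"moves": "0.03 0.06 0.17 -0.44 0 0 0.7;0 0 0 0 0 0 0;0 0 0 0 0 0 0;0 0 0 0 0 0 0;0 0 0 0 0 0 0;0 0 0 0 0 0 0"}}

```text
clock: 30.55
eef_pos: [534.0, -34.8, 228.8]
tool_rot: [-2.071, -0.001, 0.143]
force: [1.0, -1.3, -0.7]
width: 31.0
```

```bash
python3 log.py
```

```text
t30.55 phi 0.501 pos 0.508 rad 67.2 ax -0.9 | Mf 0.062 Mt 0.310 sum 0.372 | Ft -0.93 Fr -1.31 Fa 0.83 w 31.0 [-0.78  0.62  0.74  1.92  0.15  0.74 -0.11]
```

Call:
{"name": "step_arm", "arguments": {"moves": "0 0 -0.054 0.333 0 0 0;0 0 -0.054 0.333 0 0 0;0 0 -0.054 0.333 0 0 0"}}

```text
clock: 30.85
eef_pos: [534.8, -40.5, 231.7]
tool_rot: [-1.949, 0.0, 0.144]
force: [0.7, 0.2, -6.0]
width: 31.3
```

```bash
python3 log.py
```

```text
t30.85 phi 0.378 pos 0.411 rad 67.3 ax -1.0 | Mf -0.166 Mt 0.511 sum 0.345 | Ft 2.28 Fr -5.60 Fa 0.73 w 31.3 [-0.65  0.56  0.65  1.91  0.08  0.75  0.01]
```

Call:
{"name": "step_arm", "arguments": {"moves": "0 0 -0.054 0.333 0 0 0;0 0 -0.054 0.333 0 0 0;0 0 -0.054 0.333 0 0 0"}}

```text
clock: 31.15
eef_pos: [535.8, -48.0, 234.6]
tool_rot: [-1.829, 0.0, 0.144]
force: [0.4, 1.8, -2.8]
width: 31.1
```

```bash
python3 log.py
```

```text
t31.15 phi 0.258 pos 0.291 rad 67.5 ax -1.0 | Mf -0.164 Mt 0.435 sum 0.271 | Ft 2.36 Fr -2.30 Fa 0.59 w 31.1 [-0.51  0.51  0.56  1.89 -0.01  0.77  0.14]
```

Call:
{"name": "step_arm", "arguments": {"moves": "0 0 -0.054 0.333 0 0 0;0 0 -0.054 0.333 0 0 0;0 0 -0.054 0.333 0 0 0"}}

```text
clock: 31.45
eef_pos: [536.8, -55.7, 236.6]
tool_rot: [-1.709, 0.0, 0.144]
force: [-0.1, 2.6, -1.0]
width: 31.1
```

```bash
python3 log.py
```

```text
t31.45 phi 0.138 pos 0.172 rad 67.6 ax -1.1 | Mf -0.186 Mt 0.355 sum 0.169 | Ft 2.73 Fr -0.66 Fa 0.24 w 31.1 [-0.36  0.49  0.47  1.86 -0.11  0.81  0.28]
```

Call:
{"name": "step_arm", "arguments": {"moves": "0 0 -0.054 0.333 0 0 0;0 0 -0.054 0.333 0 0 0;0 0 -0.054 0.333 0 0 0"}}

```text
clock: 31.75
eef_pos: [537.9, -63.7, 237.7]
tool_rot: [-1.589, -0.0, 0.144]
force: [-2.4, 2.0, 0.9]
width: 31.2
```

```bash
python3 log.py
```

```text
t31.75 phi 0.018 pos 0.052 rad 67.8 ax -1.1 | Mf -0.150 Mt 0.222 sum 0.072 | Ft 2.25 Fr 0.94 Fa -2.08 w 31.2 [-0.21  0.49  0.4   1.83 -0.22  0.87  0.43]
```

Call:
{"name": "step_arm", "arguments": {"moves": "0 0 -0.054 0.333 0 0 0;0 0 -0.054 0.333 0 0 0;0 0 -0.054 0.333 0 0 0"}}

```text
clock: 32.05
eef_pos: [539.0, -71.7, 237.7]
tool_rot: [-1.469, -0.0, 0.144]
force: [-4.1, 2.4, 3.1]
width: 31.1
```

```bash
python3 log.py
```

```text
t32.05 phi -0.102 pos -0.068 rad 67.9 ax -1.1 | Mf -0.213 Mt 0.141 sum -0.072 | Ft 3.24 Fr 2.76 Fa -3.71 w 31.1 [-0.08  0.5   0.33  1.79 -0.32  0.93  0.56]
```

Call:
{"name": "step_arm", "arguments": {"moves": "0 0 -0.054 0.333 0 0 0;0 0 -0.054 0.333 0 0 0;0 0 -0.054 0.333 0 0 0"}}

```text
clock: 32.35
eef_pos: [540.1, -79.7, 236.8]
tool_rot: [-1.349, -0.0, 0.144]
force: [-5.4, 2.6, 3.9]
width: 31.1
```

```bash
python3 log.py
```

```text
t32.35 phi -0.222 pos -0.187 rad 68.0 ax -1.2 | Mf -0.273 Mt 0.145 sum -0.128 | Ft 4.12 Fr 3.01 Fa -4.94 w 31.1 [ 0.04  0.53  0.28  1.75 -0.41  1.01  0.68]
```

Call:
{"name": "step_arm", "arguments": {"moves": "0 0 -0.054 0.333 0 0 0;0 0 -0.054 0.333 0 0 0;0 0 -0.054 0.333 0 0 0"}}

```text
clock: 32.65
eef_pos: [541.1, -87.5, 235.0]
tool_rot: [-1.229, -0.0, 0.144]
force: [-4.3, 3.0, 4.9]
width: 31.3
```

```bash
python3 log.py
```

```text
t32.65 phi -0.342 pos -0.306 rad 68.1 ax -1.3 | Mf -0.330 Mt 0.198 sum -0.132 | Ft 4.97 Fr 3.38 Fa -3.89 w 31.3 [ 0.15  0.58  0.24  1.7  -0.48  1.1   0.78]
```

Call:
{"name": "step_arm", "arguments": {"moves": "0 0 -0.054 0.333 0 0 0;0 0 -0.054 0.333 0 0 0;0 0 -0.054 0.333 0 0 0"}}

```text
clock: 32.95
eef_pos: [542.1, -95.0, 232.2]
tool_rot: [-1.109, 0.0, 0.144]
force: [-4.8, 2.5, 5.5]
width: 31.2
```

```bash
python3 log.py; echo "31.15,33.0,-1,-2.61" >> seg.txt;  python3 reg2.py | grep -v ' dir '; python3 reg2.py | tail -8
```

```text
t32.95 phi -0.462 pos -0.424 rad 68.2 ax -1.3 | Mf -0.351 Mt 0.170 sum -0.181 | Ft 5.28 Fr 3.46 Fa -4.40 w 31.2 [ 0.25  0.63  0.2   1.66 -0.54  1.19  0.86]
d 0.203 D 0.437 Acos 0.211 Asin -0.363 G 1.035 A 0.420 psi0 -1.04 rms 0.152
d 0.215 D 0.500 Acos 0.247 Asin -0.367 G 1.035 A 0.443 psi0 -0.98 rms 0.154
d 0.210 D 0.468 Acos 0.229 Asin -0.365 G 1.035 A 0.431 psi0 -1.01 rms 0.153
d 0.250 D 0.629 Acos 0.326 Asin -0.374 G 1.035 A 0.496 psi0 -0.85 rms 0.179
d 0.190 D 0.500 Acos 0.237 Asin -0.374 G 1.035 A 0.442 psi0 -1.01 rms 0.186
d 0.192 D 0.400 Acos 0.186 Asin -0.385 G 0.947 A 0.428 psi0 -1.12 rms 0.150
d 0.215 D 0.500 Acos 0.247 Asin -0.367 G 1.035 A 0.443 psi0 -0.98 rms 0.154
28.6 dir -1 th -2.13  M -0.577 g=M-dirD -0.077 model 0.013
31.1 dir -1 th -2.35  M -0.498 g=M-dirD 0.002 model -0.083
31.4 dir -1 th -2.47  M -0.559 g=M-dirD -0.059 model -0.135
31.8 dir -1 th -2.59  M -0.429 g=M-dirD 0.071 model -0.184
32.0 dir -1 th -2.71  M -0.661 g=M-dirD -0.161 model -0.231
32.4 dir -1 th -2.83  M -0.784 g=M-dirD -0.284 model -0.275
32.6 dir -1 th -2.95  M -0.851 g=M-dirD -0.351 model -0.314
33.0 dir -1 th -3.07  M -0.852 g=M-dirD -0.352 model -0.349
```

Call:
{"name": "step_arm", "arguments": {"moves": "0 0 0.054 -0.333 0 0 0;0 0 0.054 -0.333 0 0 0;0 0 0.054 -0.333 0 0 0;0 0 0.054 -0.333 0 0 0"}}

```text
clock: 33.35
eef_pos: [541.0, -87.3, 234.9]
tool_rot: [-1.275, 0.001, 0.141]
force: [0.2, -2.3, -3.2]
width: 31.3
```

```bash
python3 log.py
```

```text
t33.35 phi -0.295 pos -0.304 rad 68.0 ax -1.3 | Mf 0.213 Mt -0.773 sum -0.560 | Ft -3.11 Fr -2.45 Fa -0.16 w 31.3 [ 0.12  0.56  0.25  1.72 -0.45  1.07  0.74]
```

Call:
{"name": "step_arm", "arguments": {"moves": "0 0.002 0.054 -0.333 0 0 0;0 0.002 0.054 -0.333 0 0 0;0 0.002 0.054 -0.333 0 0 0"}}

```text
clock: 33.65
eef_pos: [540.0, -79.5, 236.7]
tool_rot: [-1.395, 0.0, 0.141]
force: [0.8, -2.9, -3.9]
width: 31.4
```

```bash
python3 log.py
```

```text
t33.65 phi -0.175 pos -0.185 rad 67.9 ax -1.2 | Mf 0.247 Mt -0.736 sum -0.489 | Ft -3.60 Fr -3.34 Fa 0.37 w 31.4 [ 0.    0.52  0.3   1.76 -0.37  0.98  0.64]
```

Call:
{"name": "step_arm", "arguments": {"moves": "0 0.002 0.054 -0.333 0 0 0;0 0.002 0.054 -0.333 0 0 0;0 0.002 0.054 -0.333 0 0 0"}}

```text
clock: 33.95
eef_pos: [538.9, -71.5, 237.6]
tool_rot: [-1.515, -0.0, 0.141]
force: [1.0, -2.7, -4.7]
width: 31.0
```

```bash
python3 log.py
```

```text
t33.95 phi -0.056 pos -0.065 rad 67.7 ax -1.2 | Mf 0.213 Mt -0.646 sum -0.433 | Ft -3.10 Fr -4.54 Fa 0.58 w 31.0 [-0.12  0.5   0.36  1.8  -0.28  0.91  0.51]
```

Call:
{"name": "step_arm", "arguments": {"moves": "0 0.002 0.054 -0.333 0 0 0;0 0.002 0.054 -0.333 0 0 0;0 0.002 0.054 -0.333 0 0 0"}}

```text
clock: 34.25
eef_pos: [537.8, -63.6, 237.5]
tool_rot: [-1.635, -0.0, 0.14]
force: [2.1, -2.8, -4.3]
width: 31.2
```

```bash
python3 log.py
```

```text
t34.25 phi 0.064 pos 0.053 rad 67.6 ax -1.2 | Mf 0.194 Mt -0.501 sum -0.307 | Ft -2.82 Fr -4.49 Fa 1.72 w 31.2 [-0.26  0.49  0.42  1.84 -0.18  0.84  0.37]
```

Call:
{"name": "step_arm", "arguments": {"moves": "0 0.002 0.054 -0.333 0 0 0;0 0.002 0.054 -0.333 0 0 0;0 0.002 0.054 -0.333 0 0 0"}}

```text
clock: 34.55
eef_pos: [536.8, -55.7, 236.5]
tool_rot: [-1.755, -0.001, 0.14]
force: [3.5, -4.6, -6.9]
width: 31.3
```

```bash
python3 log.py
```

```text
t34.55 phi 0.184 pos 0.172 rad 67.5 ax -1.1 | Mf 0.256 Mt -0.350 sum -0.094 | Ft -3.70 Fr -7.72 Fa 2.79 w 31.3 [-0.41  0.5   0.5   1.87 -0.07  0.8   0.23]
```

Call:
{"name": "step_arm", "arguments": {"moves": "0 0.002 0.054 -0.333 0 0 0;0 0.002 0.054 -0.333 0 0 0;0 0.002 0.054 -0.333 0 0 0"}}

```text
clock: 34.85
eef_pos: [535.7, -48.0, 234.5]
tool_rot: [-1.875, -0.001, 0.14]
force: [4.6, -5.7, -7.6]
width: 30.8
```

```bash
python3 log.py
```

```text
t34.85 phi 0.304 pos 0.291 rad 67.4 ax -1.1 | Mf 0.261 Mt -0.260 sum 0.001 | Ft -3.76 Fr -9.14 Fa 3.74 w 30.8 [-0.55  0.53  0.59  1.89  0.03  0.76  0.08]
```

Call:
{"name": "step_arm", "arguments": {"moves": "0 0.002 0.054 -0.333 0 0 0;0 0.002 0.054 -0.333 0 0 0;0 0.002 0.054 -0.333 0 0 0"}}

```text
clock: 35.15
eef_pos: [534.8, -40.6, 231.7]
tool_rot: [-1.995, -0.001, 0.141]
force: [6.2, -6.9, -8.5]
width: 31.5
```

```bash
python3 log.py
```

```text
t35.15 phi 0.424 pos 0.410 rad 67.2 ax -1.0 | Mf 0.245 Mt 0.017 sum 0.261 | Ft -3.49 Fr -10.92 Fa 5.21 w 31.5 [-0.69  0.57  0.67  1.91  0.12  0.75 -0.05]
```

Call:
{"name": "step_arm", "arguments": {"moves": "0 0.002 0.054 -0.333 0 0 0;0 0.002 0.054 -0.333 0 0 0;0 0.002 0.054 -0.333 0 0 0"}}

```text
clock: 35.45
eef_pos: [533.8, -33.5, 227.9]
tool_rot: [-2.115, -0.001, 0.141]
force: [6.8, -8.0, -7.6]
width: 31.4
```

```bash
python3 log.py
```

```text
t35.45 phi 0.544 pos 0.530 rad 67.1 ax -1.0 | Mf 0.257 Mt 0.228 sum 0.485 | Ft -3.68 Fr -11.07 Fa 5.65 w 31.4 [-0.81  0.64  0.75  1.93  0.18  0.74 -0.16]
```

Call:
{"name": "step_arm", "arguments": {"moves": "0 0.002 0.054 -0.333 0 0 0;0 0.002 0.054 -0.333 0 0 0;0 0.002 0.054 -0.333 0 0 0"}}

```text
clock: 35.75
eef_pos: [532.9, -27.0, 223.4]
tool_rot: [-2.234, -0.001, 0.141]
force: [6.3, -8.3, -7.4]
width: 31.1
```

```bash
python3 log.py; echo "33.35,35.8,1,-2.61" >> seg.txt;  python3 reg2.py | grep -v ' dir '; python3 reg2.py | tail -9
```

```text
t35.75 phi 0.664 pos 0.649 rad 67.0 ax -1.0 | Mf 0.189 Mt 0.331 sum 0.520 | Ft -2.65 Fr -11.45 Fa 5.07 w 31.1 [-0.91  0.73  0.82  1.93  0.23  0.74 -0.26]
d 0.206 D 0.465 Acos 0.233 Asin -0.347 G 1.035 A 0.418 psi0 -0.98 rms 0.152
d 0.213 D 0.500 Acos 0.250 Asin -0.353 G 1.035 A 0.433 psi0 -0.95 rms 0.153
d 0.210 D 0.481 Acos 0.241 Asin -0.349 G 1.035 A 0.424 psi0 -0.97 rms 0.152
d 0.250 D 0.630 Acos 0.324 Asin -0.366 G 1.035 A 0.489 psi0 -0.85 rms 0.175
d 0.190 D 0.500 Acos 0.234 Asin -0.370 G 1.035 A 0.437 psi0 -1.01 rms 0.179
d 0.204 D 0.461 Acos 0.231 Asin -0.352 G 1.016 A 0.421 psi0 -0.99 rms 0.152
d 0.213 D 0.500 Acos 0.250 Asin -0.353 G 1.035 A 0.433 psi0 -0.95 rms 0.153
33.4 dir +1 th -2.91  M 0.403 g=M-dirD -0.097 model -0.285
33.6 dir +1 th -2.79  M 0.459 g=M-dirD -0.041 model -0.244
34.0 dir +1 th -2.67  M 0.284 g=M-dirD -0.216 model -0.199
34.2 dir +1 th -2.55  M 0.228 g=M-dirD -0.272 model -0.152
34.5 dir +1 th -2.43  M 0.504 g=M-dirD 0.004 model -0.102
34.9 dir +1 th -2.31  M 0.492 g=M-dirD -0.008 model -0.051
35.1 dir +1 th -2.19  M 0.579 g=M-dirD 0.079 model 0.001
35.5 dir +1 th -2.07  M 0.733 g=M-dirD 0.233 model 0.052
35.8 dir +1 th -1.95  M 0.447 g=M-dirD -0.053 model 0.103
```

```bash
cat > reg3.py <<'E'
import io,contextlib
with contextlib.redirect_stdout(io.StringIO()): exec(open('reg2.py').read())
rng=np.random.default_rng(0)
def sol(idx,cols=(0,1,2,3),x0=np.array([0,0,0,0,1.03])):
    x=x0.copy(); cols=list(cols); x[cols]=np.linalg.lstsq(A[idx][:,cols],y[idx]-A[idx]@x,rcond=None)[0]; return np.arctan2(x[3],x[2]),x
n=len(y); b=[sol(rng.integers(0,n,n))[0] for _ in range(500)]; print(n,'boot',np.mean(b),np.std(b))
ts=np.array([k[0] for k in K])
for lo,hi in ((6,14),(16,21.2),(22,26),(26.1,29),(31,33),(33.2,36)):
    print('drop',lo,hi,sol(np.where(~((ts>lo)&(ts<hi)))[0])[0])
# torque const c free
A5=np.c_[A,np.ones(n)]; x=np.linalg.lstsq(A5[:,[0,1,2,3,5]],y-A[:,4]*1.03,rcond=None)[0]; print('const',x,np.arctan2(x[3],x[2]))
# Ft noisy -> regress Ft on the rest (inverse regression)
B=np.c_[A[:,1:4]]; yc=y-A[:,4]*1.03
x=np.linalg.lstsq(np.c_[B,yc],A[:,0],rcond=None)[0]; print('inv: d',1/x[3],'D',-x[0]/x[3],'psi0',np.arctan2(-x[2]/x[3],-x[1]/x[3]))
E
python3 reg3.py
```

```text
71 boot -0.9910678242173966 0.07355437550072458
drop 6 14 -1.1531556171118595
drop 16 21.2 -0.8667152323905487
drop 22 26 -0.9262961868887918
drop 26.1 29 -0.9955534554866685
drop 31 33 -0.9996673079309218
drop 33.2 36 -1.048990289833781
const [ 0.204  0.46   0.204 -0.342  0.021] -1.0317458558264159
inv: d 0.23400306715850205 D 0.5709834197082965 psi0 -0.8922055418391821
```

Call:
{"name": "step_arm", "arguments": {"moves": "0 0.005 -0.054 0.333 0 0 0;0 0.005 -0.054 0.333 0 0 0;0 0.005 -0.054 0.333 0 0 0;0 0.005 -0.054 0.333 0 0 0;0 0 -0.027 0.167 0 0 0;0 0 0 0 0 0 0;0 0 0 0 0 0 0;0 0 0 0 0 0 0"}}

```text
clock: 36.55
eef_pos: [534.1, -35.0, 228.7]
tool_rot: [-2.051, 0.0, 0.144]
force: [-2.9, 3.6, 5.9]
width: 31.6
```

```bash
python3 avg.py 3 s8.png; python3 log.py; tail -1 log.txt
```

```text
[-3.229  4.2    6.005] [0.471 0.534 0.411] [ 1.326  0.587 -0.326] [0.017 0.04  0.015]
[1.339 1.336 1.302]
t36.70 phi 0.481 pos 0.504 rad 67.1 ax -0.9 | Mf -0.041 Mt 1.367 sum 1.326 | Ft 0.77 Fr 6.79 Fa -2.32 w 31.1 [-0.75  0.61  0.71  1.92  0.15  0.74 -0.11]
36.7000 0.4808 0.5038 -0.0410 1.3675 -0.7515 0.6052 0.7079 1.9219 0.1515 0.7390 -0.1065 534.0765 -35.0632 228.7480 -2.8255 3.4586 5.6618 1.3019 0.5613 -0.3468
```

Call:
{"name": "step_arm", "arguments": {"moves": "0 0 -0.027 0.167 0 0 0;0 0 0 0 0 0 0;0 0 0 0 0 0 0;0 0 0 0 0 0 0;0 0 0 0 0 0 0;0 0 0 0 0 0 0"}}

```text
clock: 37.3
eef_pos: [534.2, -36.2, 229.3]
tool_rot: [-2.032, 0.0, 0.144]
force: [-2.4, 4.6, 6.2]
width: 31.5
```

```bash
python3 log.py; python3 avg.py 4 s9.png; python3 log.py
```

```text
t37.30 phi 0.461 pos 0.485 rad 67.1 ax -0.9 | Mf -0.096 Mt 1.363 sum 1.267 | Ft 1.62 Fr 7.79 Fa -1.74 w 31.5 [-0.73  0.59  0.69  1.92  0.14  0.74 -0.09]
[-3.168  4.06   5.219] [0.386 0.442 0.146] [ 1.285  0.562 -0.333] [0.016 0.02  0.026]
[1.266 1.296 1.274 1.304]
t37.50 phi 0.461 pos 0.485 rad 67.1 ax -0.9 | Mf -0.071 Mt 1.371 sum 1.300 | Ft 1.22 Fr 6.45 Fa -2.45 w 31.3 [-0.73  0.59  0.69  1.92  0.14  0.74 -0.09]
```

View pics/s9.png

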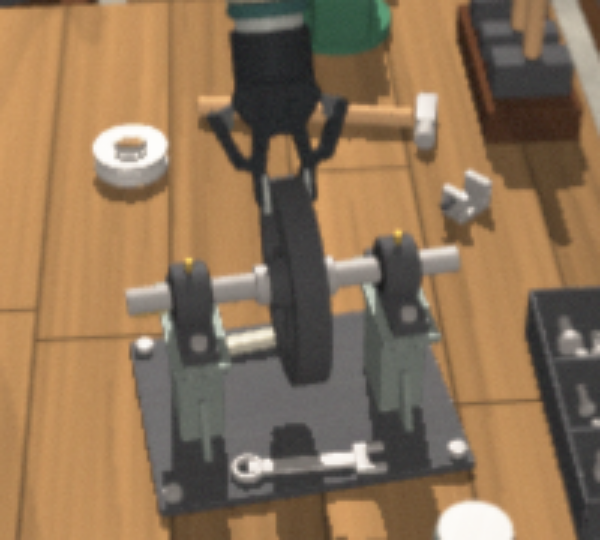

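The view from the side shows the fingers pinching the rim near the top. The spanner, soapstone, pulley and hammer lie as before, and the pose has stayed constant over the last readings.

```bash
python3 -c "
from h import *
print(ctrl.finish_job()); print(ctrl.read_state()['eef_pos'])"
```

```text
the job is handed in; nothing more can be done
None
the job is handed in; nothing more can be done
```

I turned the wheel by hand to find its heavy side and brought that side to the bottom. I then handed the job in at 37.5 s with the fingers pinching the rim near the top; no verdict came back.

**How I found it:** I gripped the rim and swung the wheel both ways, regripping in between, for about 3.7 rad of turn in all. I logged the force and moment at the wrist as it moved. The wrist moment carries a tilt error of about 1.03 N m × sin(tilt), which I measured with the jaws open and took out.

**What it showed:** The fit gave a seal drag of 0.46–0.50 N m and a heavy-side moment of 0.42–0.43 N m, in line with what you gave. It put the heavy side about 1.0 rad from the top, toward −y, when I first gripped the wheel.

**Last checks:**
- **Heavy side:** I estimate it is within about 0.1 rad of straight down. Resampling the data gave ±0.07 rad; leaving out any one swing moved the answer by up to 0.16 rad.
- **Stillness:** the arm pose did not change over the last 0.2 s. I did not measure the wheel's own speed.
- **Grip:** the fingers were closed on the rim at 31 mm, at the fixed grip force.
- **Bench:** in the last side picture the spanner, soapstone, pulley and hammer looked unmoved, and so did the balance weight. The brush, punch and most of the grease tin were outside that picture, but the arm did not go near them.

**Where readings disagreed:** A first fit without the tilt correction put the heavy side about 1.6–1.8 rad away. Fits on the early data with the tilt error left free differed by about 0.3 rad, but with all the data they agreed with the measured correction.

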